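# Make up two bead-and-stamp class kits

## Robot

A 6-joint arm with a two-finger parallel gripper is mounted at the origin on a cart in front of the work surface, level with it; the furniture and walls round the work are solid. World frame = base frame: x ahead of the robot, y to its left, z up, the work surface at z = 0. Lengths are in mm, angles in rad, forces in N, time in s.
With the tool pointing down it reaches from about 275 to 850 mm from the base axis. Payload 5.2 kg.
Tool frame: the origin (TCP) lies between the finger pads; the fingertips stand 11 mm ahead of it and the grasp point (between the pads) lies 8 mm behind it; z points along the fingers, y is the direction in which the jaws open and shut (so a half turn about z gives the same grasp; the last joint's range is limited). The gripper opens to 85 mm and grips with 20 to 120 N. Pads are 22 mm wide; open, the fingers measure 114 mm over their backs; the gripper's body (76 mm by 85 mm) begins 54 mm behind the grasp point. The pads swing forward as they close: fully open they stand 13 mm farther back than shut.
Start: joints at [-1.516, 0.259, 1.535, -0, 1.348, -0.203], TCP at [140.246, -531.824, 242.31] pointing down, gripper open.
Joint ranges: [-3.14, 3.14], [-0.91, 2.08], [0.19, 2.58], [-1.22, 4.36], [0.22, 2.71], [-3.12, 3.12]. Speed limits (rad/s): [2.57, 2.57, 3.14, 3.14, 3.14, 3.14].

## Interface

Orientations are given as a rotation vector (axis times angle).
In Python, from station import manip, optics gives the robot as it stands.
- The arm moves only by the shell command python3 -m pendant 'ROWS' [FORCE]. ROWS is JSON, a list of rows, each an object of numbers: "tx", "ty", "tz": the shift along the world's x, y, z in cm; "roll": the turn about the world's z in degrees; "jaw": the finger opening in cm, from 0 to 8.54. In form: [{"tx": .., "ty": .., "tz": .., "roll": .., "jaw": ..}, ...]. A call has exactly 5 rows; each row is the pose to reach, as a shift and turn from the pose commanded when the call began; what a row does not reach only later rows make up. A row lasts 1/12 s, in which the tool goes at most 41.7 mm and 7.16 degrees, less where a joint would pass 70% of its speed; a pose out of reach is approached as far as the arm can. A call with a gripper value outside its range is refused whole. The fingers move at their own pace and stop on an object; FORCE is the grip in N (left out, the last holds). Time passes only in rows, so rows that repeat a pose let the fingers close, or fill a call up. It gives the time, the measured TCP pose, the force and the opening at its end, in the units of the state.
- manip.sense(): the state, without advancing time (a new reading comes with each control period).
- optics.camera(name): name is "scene" or "top" or "wrist"; returns the picture (384x512x3 uint8, red, green, blue); there is no depth.
- optics.camera_params(name): a dict with "fx", "fy", "cx", "cy" (pixels), "rvec" (rotation vector, rad) and "tvec" (3), from world to camera coordinates, as OpenCV has them. Camera axes: x right, y down, z forward; pixel columns grow to the right and rows downward; lengths in mm; the calibration is good to about 2 mm. A picture is of the moment at which its call begins: read the wrist's pose just before it. camera_params takes no time and is no camera call; for the wrist camera it gives the pose at the moment of the call.
- manip.finish_job(): hands the job in, once; it reports no verdict.
Trained networks look in the newest picture that a camera, given by its name, has taken for a name from the list of things; names that differ only in an ending like _2 or _b are one class to them, and where a whole thing is asked for, a point or a joint stands for the part that bears it (a point fixed in the world has none). Each returns a list of dicts, best first, with "p" (0 to 1); they miss things now and then, are a little off and sometimes report something else, mostly with a low value. They report only what shows in the picture. A call takes as long as a camera call. They do not tell look-alikes from the thing itself.
- optics.find_in(camera, name): "position" ([column, row] in pixels, amid what is visible of it).
- optics.outline_of(camera, name): "mask" (384x512 bool, what is visible of it) and "position" ([column, row] in pixels, amid what is visible of it).
- optics.tip_of(camera, name): "position" ([column, row] in pixels: a listed point, or the origin of a listed thing).
The state is a dict: "clock": time; "qpos": joint angles; "joint_vel": joint speeds; "effort": joint torques, N m; "ee_pos": TCP position; "orientation": TCP orientation; "ft_force": force on the tool from outside, world axes, zero at the start; "wrist_torque": the same for the moment, N m; "grip_width": finger opening in mm.
Only numpy, scipy, OpenCV 4.12 (cv2) and the standard library are available. Lean on these libraries where they do the work, as an engineer would, in place of code of your own. Each camera call takes 0.05 s, during which the arm holds its last target. There are 200 camera calls.

## Task

Make up the two class kits in their routed kit boards. The board with the green end gets the blue bead tube, the narrow tall stamp and the black loupe; the board with the orange end gets the pink bead tube and the square stamp. Bed each thing fully down in the recess cut for it, tubes lying flat and the stamps and loupe upright as they stand now, and leave the cream bead tube (yellow cap), the frosted pot and the glass vial where they are.

Things in the scene. Friction and masses are not known exactly. Their poses are not given: they have to be found in the camera images.
- board_green: Green-ended fixed plywood kit board, 170 x 128 mm x 14 mm. Origin: centre of underside; x along 170 mm, away from the painted end, y across. Recess floors 5 mm above the underside, 9 mm deep. Tube slot at x -30, y 0: 28 (x) by 86 (y) mm, a finger recess 64 (x) by 36 (y) mm across its middle. Narrow-stamp recess at x 41, y 33: 62 (x) by 38 (y) mm. Round loupe well at x 41, y -31: 46 mm across.
- board_orange: Orange-ended fixed plywood kit board, 170 x 110 mm x 14 mm. Origin: centre of underside; x along 170 mm, away from the painted end, y across. Recess floors 5 mm above the underside, 9 mm deep. Tube slot at x -30, y 0: 28 (x) by 86 (y) mm, a finger recess 64 (x) by 36 (y) mm across its middle. Square-stamp recess at x 41, y 0: 62 (x) by 64 (y) mm.
- tube_blue: Clear tube of pale blue seed beads with a blue cap, lying flat; it belongs in the slot of the green-ended board, either way round. 74 mm long, 16 mm across with flat sides (the cap, the last 12 mm, is round). Origin: middle of the closed bottom end, on the axis, 8 mm above what it lies on; z along the tube to the cap, its middle 37 mm from the origin.
- tube_pink: Clear tube of pink seed beads with a pink cap, lying flat; it belongs in the slot of the orange-ended board, either way round. 74 mm long, 16 mm across with flat sides (the cap, the last 12 mm, is round). Origin: middle of the closed bottom end, on the axis, 8 mm above what it lies on; z along the tube to the cap, its middle 37 mm from the origin.
- tube_cream: Clear tube of cream-coloured seed beads with a yellow cap, lying flat; not wanted in these kits: leave it. 74 mm long, 16 mm across with flat sides (the cap, the last 12 mm, is round). Origin: middle of the closed bottom end, on the axis, 8 mm above what it lies on; z along the tube to the cap, its middle 37 mm from the origin.
- stamp_narrow: Narrow tall wooden stamp block with a red rubber face on top, 50 mm in x, 26 mm in y, 60 mm tall. Origin at the centre of its underside, z up. Grip it by its wooden sides, across the 26 mm.
- stamp_square: Low square wooden stamp block with a red rubber face on top, 50 mm in x, 52 mm in y, 26 mm tall. Origin at the centre of its underside, z up. Grip it by its wooden sides, across the 50 mm.
- loupe: Black eye loupe standing on its wide mouth, round, 34 mm across, 30 mm tall. Origin at the centre of its underside, z up.
- frost_pot: Frosted screw pot with a pale lid, 50 mm across, 38 mm tall; a bystander. Origin at the centre of its underside.
- glass_vial: Small clear glass vial, 24 mm across, 44 mm tall; a bystander. Origin at the centre of its underside.
There are look-alikes about, which are no part of the job. Leave any purple look-alike of the stamp_square alone.

How it is judged (in metres and radians):
At the end, for the whole second after the job is handed in: Each thing is in its own recess of the right board: within 9 mm of its place in x and y, underside within 3 mm of the floor, stamps and loupe upright within 0.12 rad, tubes along the slot within 0.2 rad, all at rest; cream tube, pot and vial within 15 mm of their starts (x of tube_blue in the frame of board_green between -0.039 and -0.021 m and z of tube_blue in the frame of board_green between 0.01 and 0.016 m and angle between the z axis of tube_blue and the y axis of board_green, either way round below 0.2 rad and (y of tube_blue in the frame of board_green between -0.046 and -0.028 m or y of tube_blue in the frame of board_green between 0.028 and 0.046 m) and linear speed of each of tube_blue, stamp_narrow, loupe, tube_pink, stamp_square below 0.02 m/s and angular speed of each of tube_blue, stamp_narrow, loupe, tube_pink, stamp_square below 0.2 rad/s and x of stamp_narrow in the frame of board_green between 0.032 and 0.05 m and y of stamp_narrow in the frame of board_green between 0.024 and 0.042 m and z of stamp_narrow in the frame of board_green between 0.002 and 0.008 m and angle between each of stamp_narrow, loupe, stamp_square's own z axis and vertical below 0.12 rad and x of loupe in the frame of board_green between 0.032 and 0.05 m and y of loupe in the frame of board_green between -0.04 and -0.022 m and z of loupe in the frame of board_green between 0.002 and 0.008 m and x of tube_pink in the frame of board_orange between -0.039 and -0.021 m and z of tube_pink in the frame of board_orange between 0.01 and 0.016 m and angle between the z axis of tube_pink and the y axis of board_orange, either way round below 0.2 rad and (y of tube_pink in the frame of board_orange between -0.046 and -0.028 m or y of tube_pink in the frame of board_orange between 0.028 and 0.046 m) and x of stamp_square in the frame of board_orange between 0.032 and 0.05 m and y of stamp_square in the frame of board_orange between -0.009 and 0.009 m and z of stamp_square in the frame of board_orange between 0.002 and 0.008 m and distance of each of tube_cream, frost_pot, glass_vial from where it was at the start of the episode below 0.015 m); the robot touches nothing.
It fails at once if the cream bead tube is disturbed (moved 15 mm or more) (distance of tube_cream from where it was at the start of the episode above 0.015 m).
It fails at once if the frosted pot is disturbed (moved 15 mm or more) (distance of frost_pot from where it was at the start of the episode above 0.015 m).
It fails at once if the glass vial is disturbed (moved 15 mm or more) (distance of glass_vial from where it was at the start of the episode above 0.015 m).
It also fails if it takes over 115 s, if anything falls off the work surface, if the arm or the gripper's body presses on something with over 40 N, if the wrist force passes 120 N, or if a joint passes its speed limit or range.

## Working session

There is one attempt and no reset: what is moved stays moved. The work goes in short steps, Python scripts to look and compute and a shell command to move; the robot and the scene stay as the last step left them, time stands still between calls to the robot, and variables do not carry over. Pictures are saved under pics/ and viewed, about 12 in all and at most 16, crops included, and the job is handed in when it is done.

```bash
ls; mkdir -p pics; cat > h.py <<'E'
import numpy as np,cv2
from station import manip,optics
def ray(cam,px,z):
    P=optics.camera_params(cam);R=cv2.Rodrigues(np.array(P['rvec'],float))[0];t=np.array(P['tvec'],float)
    d=R.T@np.array([(px[0]-P['cx'])/P['fx'],(px[1]-P['cy'])/P['fy'],1]);c=-R.T@t
    return c+d*(z-c[2])/d[2]
def proj(cam,pts):
    P=optics.camera_params(cam);K=np.array([[P['fx'],0,P['cx']],[0,P['fy'],P['cy']],[0,0,1]],float)
    return cv2.projectPoints(np.array(pts,float),np.array(P['rvec'],float),np.array(P['tvec'],float),K,None)[0][:,0]
def shot(cam,name=None,s=1.5):
    im=optics.camera(cam)
    if name: cv2.imwrite('pics/'+name,cv2.resize(im[:,:,::-1],None,fx=s,fy=s,interpolation=cv2.INTER_CUBIC))
    return im
E
python3 - <<'E'
from h import *
shot('top','top0.png');shot('scene','scene0.png')
print(manip.sense()['clock'])
for c in('top','scene'):
    P=optics.camera_params(c);print(c,P)
for n in ['tube_blue','tube_pink','tube_cream','stamp_narrow','stamp_square','loupe','frost_pot','glass_vial','board_green','board_orange']:
    print(n,[(np.round(d['position'],1).tolist(),round(float(d['p']),2),np.round(ray('top',d['position'],0)[:2]).tolist()) for d in optics.find_in('top',n)])
E
```

```text
pics
0.1
top {'fx': 405.7283662990948, 'fy': 405.7283662990948, 'cx': 248.1565219078498, 'cy': 194.2785517066056, 'rvec': array([ 2.17003599, -2.16567621,  0.07247774]), 'tvec': array([ -32.01480926,  612.86730016, 1131.29367081])}
scene {'fx': 496.05057190431484, 'fy': 496.05057190431484, 'cx': 251.70259345863923, 'cy': 191.310949131333, 'rvec': array([ 1.10351612, -2.36926336,  1.06228492]), 'tvec': array([377.44222707, 366.88834768, 936.14361471])}
tube_blue [([210.1, 246.0], 0.56, [465.0, 79.0])]
tube_pink []
tube_cream [([219.8, 212.7], 0.36, [561.0, 52.0])]
stamp_narrow [([269.2, 209.9], 0.44, [570.0, -92.0])]
stamp_square [([239.1, 144.3], 0.82, [763.0, -3.0]), ([379.5, 174.4], 0.61, [674.0, -413.0]), ([270.5, 176.7], 0.55, [667.0, -95.0])]
loupe []
frost_pot [([166.8, 179.1], 0.56, [660.0, 209.0]), ([220.2, 208.6], 0.46, [573.0, 51.0]), ([135.3, 228.2], 0.39, [516.0, 298.0])]
glass_vial []
board_green [([133.6, 229.8], 0.82, [511.0, 303.0])]
board_orange [([331.7, 232.3], 0.92, [505.0, -271.0]), ([170.2, 178.1], 0.68, [663.0, 199.0])]
```

View pics/top0.png

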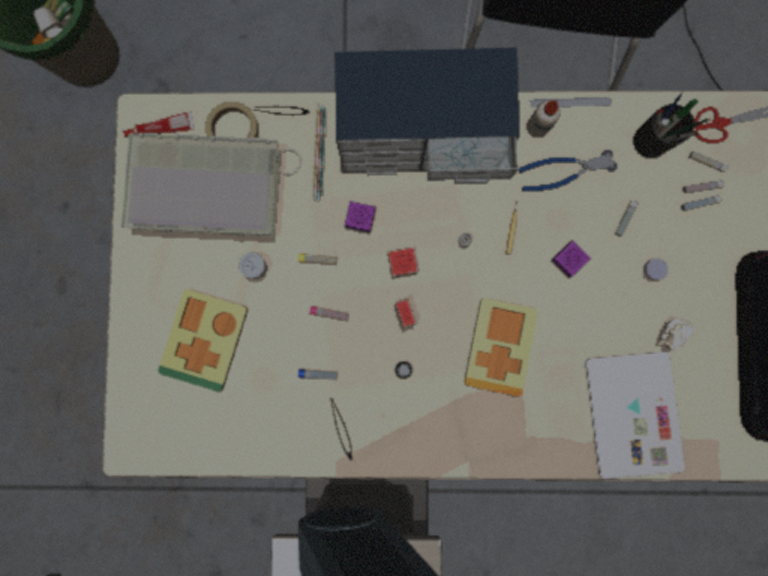

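View pics/scene0.png

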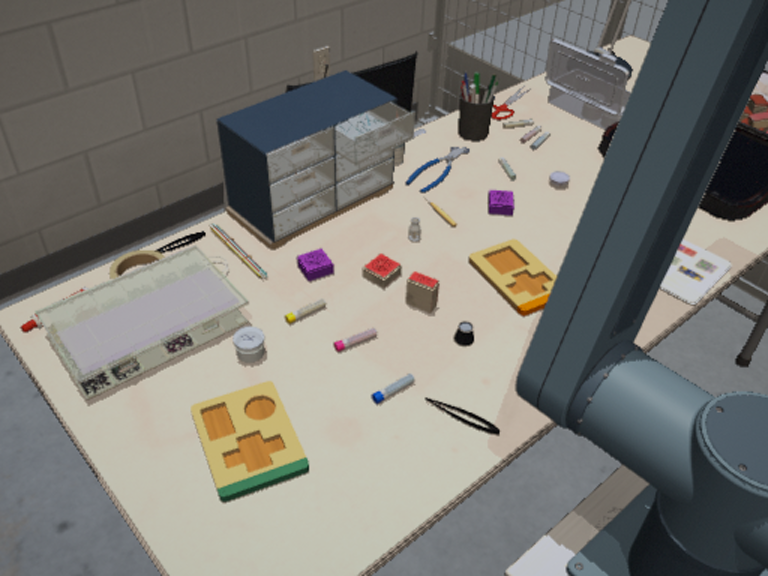

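The candidates in the top view (2/3 of the displayed pixels) are:
- **Tubes:** blue (212,249), pink (219,209) and cream (212,172, leave).
- **Stamps:** the red square stamp is at (269,175), and the purple look-alikes are at (241,145) and (381,172). The red narrow tall stamp is at (270,209).
- **Loupe:** black, at (269,246).
- **Bystanders:** pot (168,177) and vial (310,160).
- **Boards:** green (136,227) and orange (334,231).

By the description I choose the red-faced stamps. Next come colour measurements and a close crop.

```bash
cat > m.py <<'E'
from h import *
im=shot('top');hsv=cv2.cvtColor(im,cv2.COLOR_RGB2HSV)
S=cv2.resize(im[125:275,110:370,::-1],None,fx=3,fy=3,interpolation=cv2.INTER_CUBIC);cv2.imwrite('pics/crop0.png',S)
def comp(c,r,z,ok,name):
    n,l,st,ce=cv2.connectedComponentsWithStats(ok.astype(np.uint8))
    i=min((j for j in range(1,n) if st[j,4]>8),key=lambda j:np.hypot(*(ce[j]-[c,r])))
    ys,xs=np.nonzero(l==i);w=np.array([ray('top',(x,y),z)[:2] for x,y in zip(xs,ys)],np.float32)
    (cx,cy),(a,b),an=cv2.minAreaRect(w)
    print(name,st[i,4],'cen',np.round(w.mean(0)),'rect',round(cx),round(cy),round(a),round(b),round(an,1))
H,Sa,V=[hsv[...,i].astype(int) for i in range(3)]
yel=(H>15)&(H<32)&(Sa>90)
for c,r,n in((136,227,'green'),(334,231,'orange')):
    m=(Sa>95)&(V>60); comp(c,r,14,cv2.morphologyEx(m.astype(np.uint8),cv2.MORPH_CLOSE,np.ones((9,9))),n)
comp(269,175,26,((H<8)|(H>172))&(Sa>120),'square')
comp(270,209,60,((H<8)|(H>172))&(Sa>120),'narrow')
comp(269,246,25,(V<95),'loupe')
comp(203,249,8,(H>100)&(H<130)&(Sa>120),'bluecap')
comp(210,208,8,(H>150)&(H<178)&(Sa>90),'pinkcap')
for p in [(203,249),(212,249),(222,250),(210,207),(219,209),(228,210),(270,200),(268,240)]:print(p,hsv[p[1],p[0]])
s=manip.sense();print(s['ee_pos'],s['orientation'])
P=optics.camera_params('wrist');print(P);shot('wrist','w0.png')
E
python3 m.py
```

```text
green 1402 cen [519. 300.] rect 516 297 118 153 73.2
orange 1356 cen [ 496. -270.] rect 503 -273 109 157 78.2
square 240 cen [671. -88.] rect 671 -88 45 46 9.5Traceback (most recent call last):
  File "m.py", line 15, in <module>
    comp(270,209,60,((H<8)|(H>172))&(Sa>120),'narrow')
    ~~~~^^^^^^^^^^^^^^^^^^^^^^^^^^^^^^^^^^^^^^^^^^^^^^
  File "m.py", line 7, in comp
    ys,xs=np.nonzero(l==i);w=np.array([ray('top',(x,y),z)[:2] for x,y in zip(xs,ys)],np.float32)
                                       ~~~^^^^^^^^^^^^^^^
  File "h.py", line 4, in ray
    P=optics.camera_params(cam);R=cv2.Rodrigues(np.array(P['rvec'],float))[0];t=np.array(P['tvec'],float)
ValueError: time passes only in moves, steps and waits
```

```bash
cat > h.py <<'E'
import numpy as np,cv2
from station import manip,optics
C={}
def par(cam):
    if cam not in C:
        P=optics.camera_params(cam);C[cam]=(np.array([[P['fx'],0,P['cx']],[0,P['fy'],P['cy']],[0,0,1]],float),np.array(P['rvec'],float),np.array(P['tvec'],float))
    return C[cam]
def rays(cam,px,z):
    K,r,t=par(cam);R=cv2.Rodrigues(r)[0];px=np.atleast_2d(np.array(px,float))
    d=np.c_[px,np.ones(len(px))]@np.linalg.inv(K).T@R;c=-R.T@t
    return c+d*((z-c[2])/d[:,2])[:,None]
def proj(cam,pts):
    K,r,t=par(cam);return cv2.projectPoints(np.array(pts,float),r,t,K,None)[0][:,0]
def shot(cam,name=None,s=1.5):
    C.pop(cam,None);par(cam);im=optics.camera(cam)
    if name: cv2.imwrite('pics/'+name,cv2.resize(im[:,:,::-1],None,fx=s,fy=s,interpolation=cv2.INTER_CUBIC))
    return im
def comp(cam,c,r,z,ok,name,minA=8):
    n,l,st,ce=cv2.connectedComponentsWithStats(ok.astype(np.uint8))
    js=[j for j in range(1,n) if st[j,4]>minA]
    if not js: print(name,'none');return
    i=min(js,key=lambda j:np.hypot(*(ce[j]-[c,r])))
    ys,xs=np.nonzero(l==i);w=rays(cam,np.c_[xs,ys],z)[:,:2].astype(np.float32)
    (cx,cy),(a,b),an=cv2.minAreaRect(w)
    print(name,st[i,4],'px',np.round(ce[i]),'cen',np.round(w.mean(0),1),'rect',round(cx,1),round(cy,1),round(a),round(b),round(an,1))
def hsv(im):
    h=cv2.cvtColor(im,cv2.COLOR_RGB2HSV).astype(int);return h[...,0],h[...,1],h[...,2]
E
sed -i -e '2s/;hsv=.*/;H,Sa,V=hsv(im)/' -e '/^def comp/,/^H,Sa/d' -e "s/comp(/comp('top',/" -e "s/hsv\[p\[1\],p\[0\]\]/[k[p[1],p[0]] for k in (H,Sa,V)]/" m.py; sed -i "s/; comp(/; comp('top',/" m.py; sed -i "s/'top','top'/'top'/" m.py; sed -i '/^P=/s/.*/shot("wrist","w0.png");print(par("wrist"))/' m.py
python3 m.py
```

```text
green 1411 px [133. 227.] cen [518.7 300.2] rect 516.3 296.3 121 154 73.1
orange 1401 px [333. 236.] cen [ 494.5 -271.2] rect 503.0 -272.9 109 157 78.0
square 238 px [268. 174.] cen [671.2 -88.2] rect 671.1 -88.1 44 46 11.0
narrow 112 px [270. 208.] cen [570.9 -91.9] rect 570.7 -91.8 43 20 18.4
loupe 74 px [268. 246.] cen [466.  -87.9] rect 465.2 -88.6 31 31 0.2
bluecap 16 px [200. 248.] cen [458.1 106. ] rect 458.1 106.0 9 9 0.2
pinkcap 20 px [208. 206.] cen [578.8  84.3] rect 578.9 84.3 15 9 0.6
(203, 249) [np.int64(109), np.int64(50), np.int64(113)]
(212, 249) [np.int64(103), np.int64(32), np.int64(111)]
(222, 250) [np.int64(99), np.int64(33), np.int64(108)]
(210, 207) [np.int64(165), np.int64(103), np.int64(134)]
(219, 209) [np.int64(173), np.int64(30), np.int64(111)]
(228, 210) [np.int64(168), np.int64(24), np.int64(108)]
(270, 200) [np.int64(2), np.int64(110), np.int64(139)]
(268, 240) [np.int64(22), np.int64(31), np.int64(125)]
[ 140.24923668 -531.82934531  242.32488424] [ 3.11551628e+00  4.03815607e-01 -2.31401618e-05]
(array([[330.73646838,   0.        , 254.68508241],
       [  0.        , 330.73646838, 195.68834045],
       [  0.        ,   0.        ,   1.        ]]), array([-2.31586941,  1.78682326,  0.23333769]), array([-550.40314002,  -32.3124473 ,  378.22232201]))
```

View pics/crop0.png

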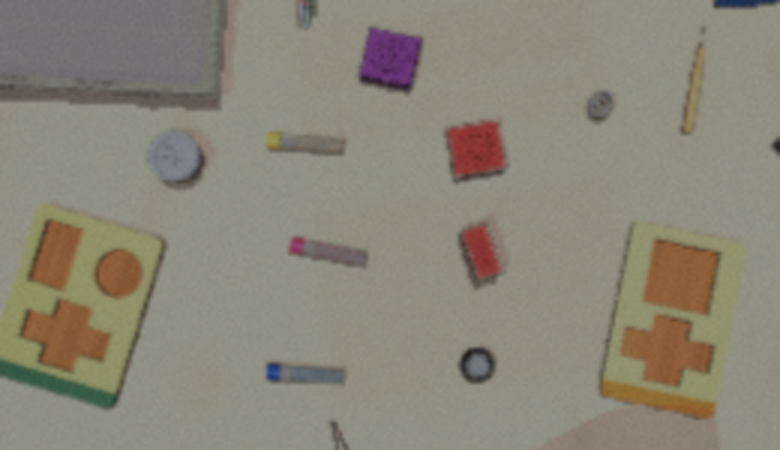

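```bash
python3 - <<'E'
from h import *
from scipy.spatial.transform import Rotation as R
s=manip.sense();M=R.from_rotvec(s['orientation']).as_matrix();print(M.round(3))
K,r,t=par('wrist');Rc=cv2.Rodrigues(r)[0];c=-Rc.T@t;print('cam',c.round(),'fwd',Rc[2].round(3),'down',Rc[1].round(3),'in tool',(M.T@(c-s['ee_pos'])).round(),(M.T@Rc[2]).round(3))
E
```

```text
[[ 0.967  0.255 -0.   ]
 [ 0.255 -0.967 -0.   ]
 [-0.     0.    -1.   ]]
cam [ 204. -515.  374.] fwd [-0.249 -0.067 -0.966] down [-0.935 -0.245  0.258] in tool [  66.    0. -132.] [-0.258  0.001  0.966]
```

The crop confirms the choice: red square at (475,150), red narrow at (480,252), loupe at (477,365), and only purple squares as look-alikes. I'm moving over the orange board for a near view.

```bash
python3 -m pendant '[{"tx":3.4,"ty":2.4},{"tx":6.8,"ty":4.8},{"tx":10.2,"ty":7.2},{"tx":13.6,"ty":9.6},{"tx":17,"ty":12}]'; python3 -m pendant '[{"tx":3.4,"ty":2.4},{"tx":6.8,"ty":4.8},{"tx":10.2,"ty":7.2},{"tx":13.6,"ty":9.6},{"tx":17,"ty":12}]'; python3 -m pendant '[{"tx":2,"ty":2},{"tx":2,"ty":2},{"tx":2,"ty":2},{"tx":2,"ty":2},{"tx":2,"ty":2}]'
cat > wl.py <<'E'
import sys
from h import *
im=shot('wrist',sys.argv[1]);s=manip.sense();print(round(s['clock'],2),np.round(s['ee_pos'],1),par('wrist')[2])
np.savez('last.npz',im=im,r=par('wrist')[1],t=par('wrist')[2])
E
python3 wl.py wA.png
```

```text
0.8 [ 140.2 -531.8  242.3] [-550.40380811  -32.31253314  378.22216156]schema error: expected keys tx, ty, tz, roll, jaw
schema error: expected keys tx, ty, tz, roll, jaw
schema error: expected keys tx, ty, tz, roll, jaw
```

View pics/wA.png

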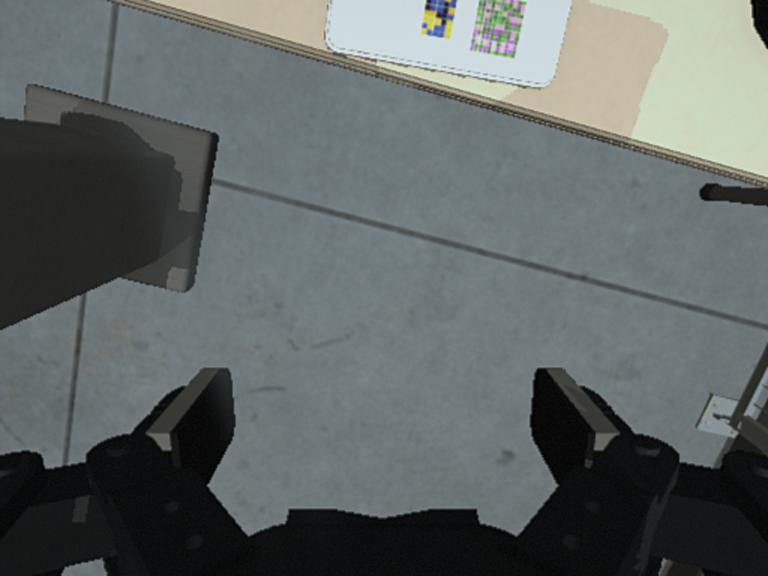

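This picture (4 viewed) shows only the floor and the fingers, because every row needs all five keys and the move was refused. I'm redoing it.

```bash
python3 -m pendant '[{"tx":3.4,"ty":2.4,"tz":0,"roll":0,"jaw":8.5},{"tx":6.8,"ty":4.8,"tz":0,"roll":0,"jaw":8.5},{"tx":10.2,"ty":7.2,"tz":0,"roll":0,"jaw":8.5},{"tx":13.6,"ty":9.6,"tz":0,"roll":0,"jaw":8.5},{"tx":17,"ty":12,"tz":0,"roll":0,"jaw":8.5}]'; python3 -m pendant '[{"tx":3.4,"ty":2.4,"tz":0,"roll":0,"jaw":8.5},{"tx":6.8,"ty":4.8,"tz":0,"roll":0,"jaw":8.5},{"tx":10.2,"ty":7.2,"tz":0,"roll":0,"jaw":8.5},{"tx":13.6,"ty":9.6,"tz":0,"roll":0,"jaw":8.5},{"tx":15,"ty":11,"tz":0,"roll":0,"jaw":8.5}]'; 
python3 wl.py wB.png
```

```text
clock: 1.22
ee_pos: [311.4, -410.6, 242.5]
orientation: [3.115, 0.402, 0.0]
ft_force: [1.2, -1.0, 0.5]
grip_width: 85.3
clock: 1.63
ee_pos: [463.7, -299.0, 242.4]
orientation: [-3.115, -0.408, -0.003]
ft_force: [-0.1, -0.6, 0.4]
grip_width: 84.6
1.68 [ 464.5 -297.2  242.4] [-408.22969945  326.62251489  473.65256086]
```

View pics/wB.png

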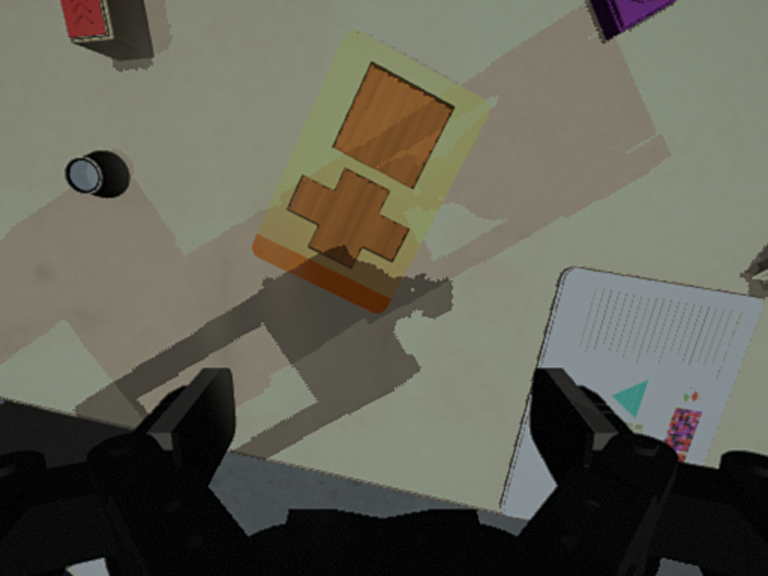

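The whole orange board is visible, with the square recess around (393,125) and the tube cross around (350,218). The loupe is at (97,173) and the narrow stamp at (85,20). I'll fit the board pose from its recesses.

```bash
cat > fitb.py <<'E'
import sys
from h import *
from scipy.optimize import minimize
# usage: fitb.py green|orange x0 y0 th0 [cam]
which,x0,y0,th0=sys.argv[1],*map(float,sys.argv[2:5]); cam='wrist'
d=np.load('last.npz');im=d['im'];C[cam]=(np.array([[330.736,0,254.685],[0,330.736,195.688],[0,0,1]]),d['r'],d['t'])
H,S,V=hsv(im);m=((H>=4)&(H<=17)&(S>125)&(V>45)).astype(np.uint8)
rect=lambda cx,cy,a,b:np.array([[cx-a/2,cy-b/2],[cx+a/2,cy-b/2],[cx+a/2,cy+b/2],[cx-a/2,cy+b/2]])
an=np.linspace(0,6.2832,40);R=[rect(-30,0,28,86),rect(-30,0,64,36)]
R+= [rect(41,33,62,38),np.c_[41+23*np.cos(an),-31+23*np.sin(an)]] if which=='green' else [rect(41,0,62,64)]
k=4
def model(p):
    c,s=np.cos(np.radians(p[2])),np.sin(np.radians(p[2]));M=[]
    for z in(5,14):
        I=np.zeros((384*k,512*k),np.uint8)
        for q in R:
            w=np.c_[p[0]+c*q[:,0]-s*q[:,1],p[1]+s*q[:,0]+c*q[:,1],np.full(len(q),z)]
            cv2.fillPoly(I,[np.round((proj(cam,w)+.5)*k-.5).astype(np.int32)],1)
        M.append(I)
    return cv2.resize((M[0]&M[1]).astype(np.float32),(512,384),interpolation=cv2.INTER_AREA)
roi=cv2.dilate((model([x0,y0,th0])>0).astype(np.uint8),np.ones((25,25)))
# drop painted end: keep largest blobs overlapping the model
n,l,st,ce=cv2.connectedComponentsWithStats(m*roi)
keep=[j for j in range(1,n) if st[j,4]>60 and (model([x0,y0,th0])[l==j]>0).mean()>.4]
mm=np.isin(l,keep).astype(np.float32)
f=lambda p:np.abs(model(p)-mm).sum()/mm.sum()
r=minimize(f,[x0,y0,th0],method='Nelder-Mead',options=dict(initial_simplex=[[x0,y0,th0],[x0+8,y0,th0],[x0,y0+8,th0],[x0,y0,th0+6]],xatol=.1,fatol=1e-4))
p=r.x;print('board',p.round(1),'err',round(r.fun,3),'maskpx',mm.sum())
c,s=np.cos(np.radians(p[2])),np.sin(np.radians(p[2]))
for n,a,b in [('tube',-30,0)]+([('narrow',41,33),('loupe',41,-31)] if which=='green' else [('square',41,0)]):print(n,round(p[0]+c*a-s*b,1),round(p[1]+s*a+c*b,1))
E
python3 fitb.py orange 503 -273 -12
python3 - <<'E'
from h import *
d=np.load('last.npz');im=d['im'];par('wrist');H,S,V=hsv(im)
comp('wrist',57,116,30,(S<70)&(V>95)&(V<170)&(H>90)&(H<125),'loupe eye top')
comp('wrist',70,116,0,(V<45),'loupe dark')
E
```

```text
board [ 511.6 -274.9  -11.8] err 0.029 maskpx 6694.0
tube 482.3 -268.7
square 551.8 -283.2
loupe eye top 261 px [ 56. 116.] cen [467.9 -87.4] rect 467.7 -87.7 18 17 55.8
loupe dark 539 px [ 74. 116.] cen [468.5 -89.7] rect 468.0 -88.4 33 28 18.1
```

Orange board fit is excellent (3 % residual). Next I look at the stamps from above.

```bash
python3 -m pendant '[{"tx":2,"ty":3.5,"tz":0,"roll":0,"jaw":8.5},{"tx":4,"ty":7,"tz":0,"roll":0,"jaw":8.5},{"tx":6,"ty":10.5,"tz":0,"roll":0,"jaw":8.5},{"tx":8,"ty":14,"tz":0,"roll":0,"jaw":8.5},{"tx":10,"ty":17.5,"tz":0,"roll":0,"jaw":8.5}]'; python3 -m pendant '[{"tx":1,"ty":3,"tz":0,"roll":0,"jaw":8.5},{"tx":1,"ty":3,"tz":0,"roll":0,"jaw":8.5},{"tx":1,"ty":3,"tz":0,"roll":0,"jaw":8.5},{"tx":1,"ty":3,"tz":0,"roll":0,"jaw":8.5},{"tx":1,"ty":3,"tz":0,"roll":0,"jaw":8.5}]'; 
python3 wl.py wC.png; python3 - <<'E'
from h import *
d=np.load('last.npz');im=d['im'];par('wrist');H,S,V=hsv(im);red=((H<8)|(H>172))&(S>110)
q=proj('wrist',[[671,-88,26],[571,-92,60],[467.5,-88,30]]);print(q.round())
comp('wrist',*q[0],26,red,'square',60);comp('wrist',*q[1],60,red,'narrow',60)
E
```

```text
clock: 2.1
ee_pos: [560.8, -125.5, 242.4]
orientation: [3.115, 0.403, 0.0]
ft_force: [0.6, -0.7, -0.7]
grip_width: 84.7
clock: 2.52
ee_pos: [569.9, -98.1, 242.3]
orientation: [3.115, 0.402, -0.0]
ft_force: [0.3, 0.5, 0.2]
grip_width: 84.9
2.57 [569.8 -98.2 242.3] [-239.30205738  475.60386877  514.39191106]
[[270.  71.]
 [248. 175.]
 [223. 256.]]
square 2386 px [271.  67.] cen [674.2 -87.8] rect 673.8 -87.9 46 48 10.1
narrow 1050 px [249. 172.] cen [573.9 -91.5] rect 573.5 -91.6 46 22 19.6
```

View pics/wC.png

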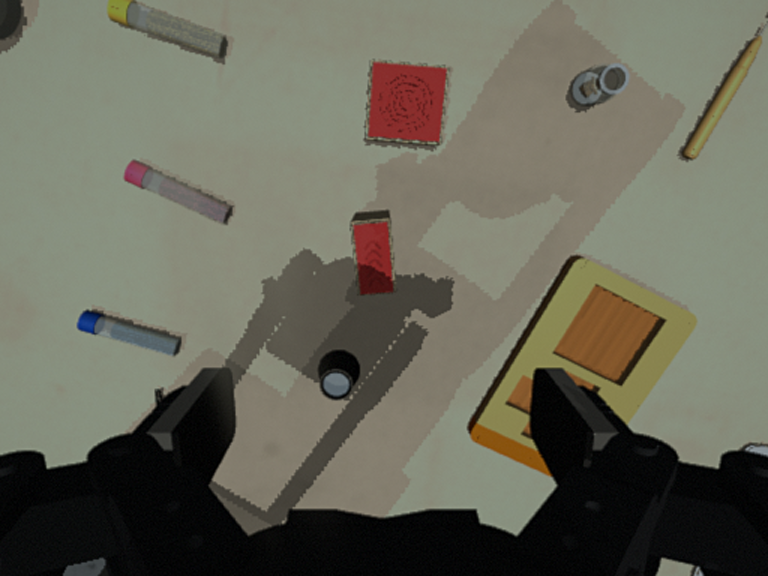

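The picture shows the red square at (407,103) and the narrow stamp at (374,257), the vial at (598,88), and the tubes on the left: pink (180,193), blue (130,333), cream (168,30). The measurements agree with the top camera, so I pick the narrow stamp first.

```bash
python3 - <<'E'
from h import *
par('wrist')
for n,a,b in(('blue',(80,320),(181,348)),('pink',(126,170),(231,216)),('cream',(108,8),(227,50))):
    w=rays('wrist',np.array([a,b])/1.5,8)[:,:2];v=w[0]-w[1];print(n,w.mean(0).round(),'len',np.hypot(*v).round(),'ang',np.degrees(np.arctan2(v[1],v[0])).round(1))
E
python3 -m pendant '[{"tx":0.34,"ty":0.53,"tz":-3,"roll":4.8,"jaw":8.5},{"tx":0.34,"ty":0.53,"tz":-6.5,"roll":4.8,"jaw":8.5},{"tx":0.34,"ty":0.53,"tz":-10,"roll":4.8,"jaw":8.5},{"tx":0.34,"ty":0.53,"tz":-13.5,"roll":4.8,"jaw":8.5},{"tx":0.34,"ty":0.53,"tz":-16.5,"roll":4.8,"jaw":8.5}]'
python3 -m pendant '[{"tx":0,"ty":0,"tz":-1.5,"roll":0,"jaw":8.5},{"tx":0,"ty":0,"tz":-3,"roll":0,"jaw":8.5},{"tx":0,"ty":0,"tz":-4.5,"roll":0,"jaw":8.5},{"tx":0,"ty":0,"tz":-4.9,"roll":0,"jaw":8.5},{"tx":0,"ty":0,"tz":-4.9,"roll":0,"jaw":6}]' 40
python3 -m pendant '[{"tx":0,"ty":0,"tz":0,"roll":0,"jaw":2},{"tx":0,"ty":0,"tz":0,"roll":0,"jaw":2},{"tx":0,"ty":0,"tz":0,"roll":0,"jaw":2},{"tx":0,"ty":0,"tz":0,"roll":0,"jaw":2},{"tx":0,"ty":0,"tz":0,"roll":0,"jaw":2}]' 40
python3 -m pendant '[{"tx":0,"ty":0,"tz":0,"roll":0,"jaw":2},{"tx":0,"ty":0,"tz":0,"roll":0,"jaw":2},{"tx":0,"ty":0,"tz":0,"roll":0,"jaw":2},{"tx":0,"ty":0,"tz":0,"roll":0,"jaw":2},{"tx":0,"ty":0,"tz":1,"roll":0,"jaw":2}]' 40
```

```text
blue [458.  75.] len 79.0 ang 87.6
pink [575.  55.] len 80.0 ang 80.3
cream [680.  78.] len 81.0 ang 86.3
clock: 2.98
ee_pos: [572.6, -92.8, 75.4]
orientation: [-3.096, -0.53, 0.001]
ft_force: [-0.4, -0.6, -1.0]
grip_width: 85.2
clock: 3.4
ee_pos: [572.5, -92.4, 27.1]
orientation: [-3.095, -0.531, 0.004]
ft_force: [0.2, 0.1, 0.9]
grip_width: 74.9
clock: 3.82
ee_pos: [574.4, -91.8, 29.4]
orientation: [3.095, 0.534, 0.003]
ft_force: [-0.2, -0.8, 5.4]
grip_width: 25.6
clock: 4.23
ee_pos: [572.6, -91.1, 37.4]
orientation: [-3.095, -0.534, 0.004]
ft_force: [-0.2, 0.8, -0.7]
grip_width: 25.9
```

```bash
python3 -m pendant '[{"tx":0,"ty":0,"tz":3,"roll":0,"jaw":2},{"tx":0,"ty":0,"tz":7,"roll":-2,"jaw":2},{"tx":0,"ty":2,"tz":10,"roll":-6,"jaw":2},{"tx":-0.7,"ty":5,"tz":12,"roll":-12,"jaw":2},{"tx":-1.4,"ty":8.6,"tz":14,"roll":-18,"jaw":2}]'
python3 -m pendant '[{"tx":-0.8,"ty":3.4,"tz":1,"roll":-5,"jaw":2},{"tx":-1.6,"ty":7,"tz":2,"roll":-10,"jaw":2},{"tx":-2.5,"ty":10.6,"tz":3,"roll":-15,"jaw":2},{"tx":-3.4,"ty":14.3,"tz":4,"roll":-18.6,"jaw":2},{"tx":-4.3,"ty":18,"tz":5,"roll":-18.6,"jaw":2}]'
python3 -m pendant '[{"tx":-0.8,"ty":3.4,"tz":1,"roll":0,"jaw":2},{"tx":-1.6,"ty":7,"tz":1,"roll":0,"jaw":2},{"tx":-2.5,"ty":10.6,"tz":1,"roll":0,"jaw":2},{"tx":-3.7,"ty":13,"tz":1,"roll":0,"jaw":2},{"tx":-3.7,"ty":13,"tz":1,"roll":0,"jaw":2}]'
python3 wl.py wD.png; python3 fitb.py green 516 297 -17
```

```text
clock: 4.65
ee_pos: [560.1, -6.2, 180.7]
orientation: [3.141, 0.031, 0.004]
ft_force: [1.1, 0.1, -0.6]
grip_width: 25.6
clock: 5.07
ee_pos: [515.6, 176.0, 229.4]
orientation: [-3.106, 0.471, -0.0]
ft_force: [1.2, -0.1, 0.1]
grip_width: 25.6
clock: 5.48
ee_pos: [476.7, 308.9, 238.7]
orientation: [-3.106, 0.457, 0.003]
ft_force: [-0.0, -0.6, -0.3]
grip_width: 25.8
5.53 [477.8 306.7 238.6] [434.0191465  322.11572827 469.69320688]
board [522.4 297.5 -16.5] err 0.036 maskpx 6860.0
tube 493.7 306.0
narrow 571.1 317.5
loupe 553.0 256.2
```

View pics/wD.png

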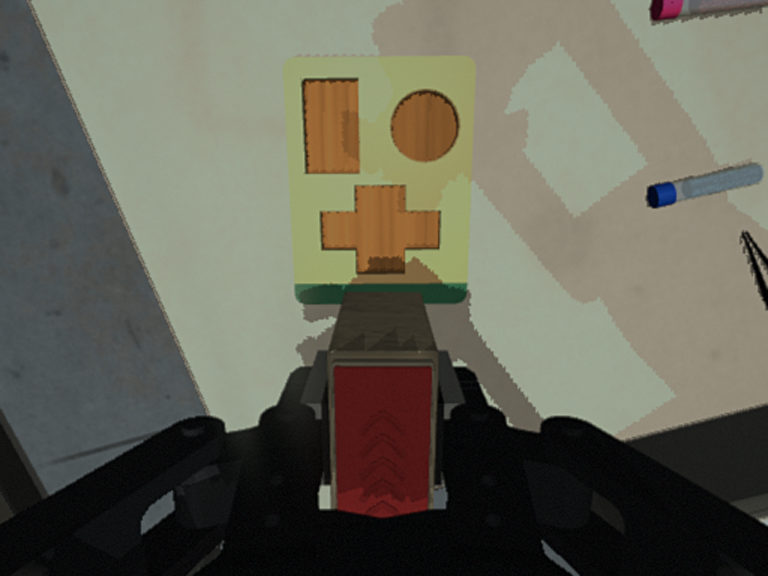

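The green board fit is good too (3.6 %). The stamp is square in the jaws at (383,430), the narrow recess is at (330,125), and the blue tube shows at (705,185). Placing now.

```bash
python3 -m pendant '[{"tx":3,"ty":0.4,"tz":-1,"roll":0.5,"jaw":2},{"tx":6,"ty":0.8,"tz":-3,"roll":0.5,"jaw":2},{"tx":9.15,"ty":1.3,"tz":-5,"roll":0.5,"jaw":2},{"tx":9.15,"ty":1.3,"tz":-9,"roll":0.5,"jaw":2},{"tx":9.15,"ty":1.3,"tz":-13,"roll":0.5,"jaw":2}]'
python3 -m pendant '[{"tx":0,"ty":0,"tz":-3,"roll":0,"jaw":2},{"tx":0,"ty":0,"tz":-5,"roll":0,"jaw":2},{"tx":0,"ty":0,"tz":-5.5,"roll":0,"jaw":2},{"tx":0,"ty":0,"tz":-5.5,"roll":0,"jaw":2},{"tx":0,"ty":0,"tz":-5.5,"roll":0,"jaw":2}]'
python3 -m pendant '[{"tx":0,"ty":0,"tz":-0.5,"roll":0,"jaw":2},{"tx":0,"ty":0,"tz":-1.0,"roll":0,"jaw":2},{"tx":0,"ty":0,"tz":-1.5,"roll":0,"jaw":2},{"tx":0,"ty":0,"tz":-1.9,"roll":0,"jaw":2},{"tx":0,"ty":0,"tz":-1.9,"roll":0,"jaw":2}]'
```

```text
clock: 5.95
ee_pos: [574.6, 316.3, 108.4]
orientation: [-3.107, 0.454, -0.007]
ft_force: [-0.5, 0.7, -1.1]
grip_width: 25.5
clock: 6.37
ee_pos: [572.2, 317.0, 54.5]
orientation: [-3.108, 0.452, -0.002]
ft_force: [0.6, -0.4, 0.2]
grip_width: 25.6
clock: 6.78
ee_pos: [571.4, 317.5, 34.4]
orientation: [-3.109, 0.451, -0.001]
ft_force: [-0.7, 0.9, -0.8]
grip_width: 25.4
```

```bash
python3 -m pendant '[{"tx":0,"ty":0,"tz":0,"roll":0,"jaw":3},{"tx":0,"ty":0,"tz":0,"roll":0,"jaw":5},{"tx":0,"ty":0,"tz":0,"roll":0,"jaw":6},{"tx":0,"ty":0,"tz":0,"roll":0,"jaw":6},{"tx":0,"ty":0,"tz":0.5,"roll":0,"jaw":6}]'
python3 -m pendant '[{"tx":0,"ty":0,"tz":3,"roll":0,"jaw":6},{"tx":0,"ty":0,"tz":6.5,"roll":0,"jaw":6},{"tx":0,"ty":0,"tz":10,"roll":0,"jaw":6},{"tx":-3,"ty":-1,"tz":13,"roll":0,"jaw":6},{"tx":-6.8,"ty":-2,"tz":14.5,"roll":0,"jaw":6}]'
python3 -m pendant '[{"tx":0,"ty":0,"tz":3,"roll":0,"jaw":6},{"tx":0,"ty":0,"tz":5,"roll":0,"jaw":6},{"tx":0,"ty":0,"tz":5,"roll":0,"jaw":6},{"tx":0,"ty":0,"tz":5,"roll":0,"jaw":6},{"tx":0,"ty":0,"tz":5,"roll":0,"jaw":6}]'
python3 wl.py wE.png; python3 - <<'E'
from h import *
d=np.load('last.npz');im=d['im'];par('wrist');H,S,V=hsv(im);red=((H<8)|(H>172))&(S>110)
q=proj('wrist',[[571,317.5,65],[458,95,8]]);print(q.round())
comp('wrist',*q[0],65,red,'narrow',60)
comp('wrist',*q[1],8,(H>105)&(H<125)&(S>130),'bluecap',30)
E
python3 fitb.py green 522 297 -16.5
```

```text
clock: 7.2
ee_pos: [570.4, 317.1, 38.3]
orientation: [3.108, -0.451, -0.003]
ft_force: [-1.3, -0.0, -0.5]
grip_width: 59.9
clock: 7.62
ee_pos: [508.5, 298.3, 187.7]
orientation: [-3.105, 0.453, -0.012]
ft_force: [-0.2, 0.1, 1.3]
grip_width: 60.5
clock: 8.03
ee_pos: [505.0, 297.8, 233.4]
orientation: [3.109, -0.452, -0.0]
ft_force: [-0.4, 0.5, -0.3]
grip_width: 60.3
8.08 [504.8 297.7 232.6] [429.77789321 354.73329378 472.87675184]
[[212. 117.]
 [446. 158.]]
narrow 1312 px [212. 117.] cen [570.5 317.1] rect 570.0 317.0 22 45 73.5
bluecap 236 px [437. 159.] cen [458.9 105.4] rect 458.8 105.5 18 16 83.1
board [522.2 297.4 -16.5] err 0.384 maskpx 4817.0
tube 493.5 306.0
narrow 570.9 317.5
loupe 552.7 256.1
```

The narrow stamp is in its recess, with its face centre at (570.5, 317.1) against a target of (571, 317.5). Next is the blue tube.

```bash
python3 -m pendant '[{"tx":0,"ty":-1.5,"tz":0,"roll":7,"jaw":6},{"tx":0,"ty":-3,"tz":0,"roll":14,"jaw":6},{"tx":-0.5,"ty":-4.5,"tz":0,"roll":21,"jaw":6},{"tx":-1,"ty":-6,"tz":0,"roll":28,"jaw":6},{"tx":-1.5,"ty":-7.4,"tz":0,"roll":35,"jaw":6}]'
python3 -m pendant '[{"tx":0,"ty":-1.5,"tz":0,"roll":7,"jaw":6},{"tx":0,"ty":-3,"tz":0,"roll":14,"jaw":6},{"tx":-0.5,"ty":-4.5,"tz":0,"roll":21,"jaw":6},{"tx":-1,"ty":-6,"tz":0,"roll":28,"jaw":6},{"tx":-1.5,"ty":-7.4,"tz":0,"roll":35,"jaw":6}]'
python3 -m pendant '[{"tx":0,"ty":-1.5,"tz":0,"roll":7,"jaw":6},{"tx":0,"ty":-3,"tz":0,"roll":14,"jaw":6},{"tx":-0.5,"ty":-4.5,"tz":0,"roll":21,"jaw":6},{"tx":-1,"ty":-6,"tz":0,"roll":28,"jaw":6},{"tx":-1.55,"ty":-7.5,"tz":0,"roll":34,"jaw":5}]'
python3 -m pendant '[{"tx":0,"ty":0,"tz":-1,"roll":0,"jaw":5},{"tx":0,"ty":0,"tz":-2,"roll":0,"jaw":5},{"tx":0,"ty":0,"tz":-4,"roll":0,"jaw":5},{"tx":0,"ty":0,"tz":-4,"roll":0,"jaw":5},{"tx":0,"ty":0,"tz":-4,"roll":0,"jaw":5}]'
python3 wl.py wF.png
```

```text
clock: 8.5
ee_pos: [489.5, 223.0, 231.8]
orientation: [3.099, 0.513, -0.005]
ft_force: [0.5, 0.2, -0.1]
grip_width: 60.1
clock: 8.92
ee_pos: [474.5, 149.0, 232.0]
orientation: [-2.801, -1.421, 0.004]
ft_force: [0.2, -1.1, -0.4]
grip_width: 59.7
clock: 9.33
ee_pos: [459.0, 74.1, 232.1]
orientation: [-2.262, -2.177, 0.003]
ft_force: [-0.7, -0.1, 0.2]
grip_width: 50.3
clock: 9.75
ee_pos: [458.4, 75.6, 191.6]
orientation: [-2.269, -2.168, 0.004]
ft_force: [-0.7, -1.3, 0.3]
grip_width: 49.9
9.8 [459.3  75.5 192.7] [-454.25697129   72.41444308  355.95079729]
```

View pics/wF.png

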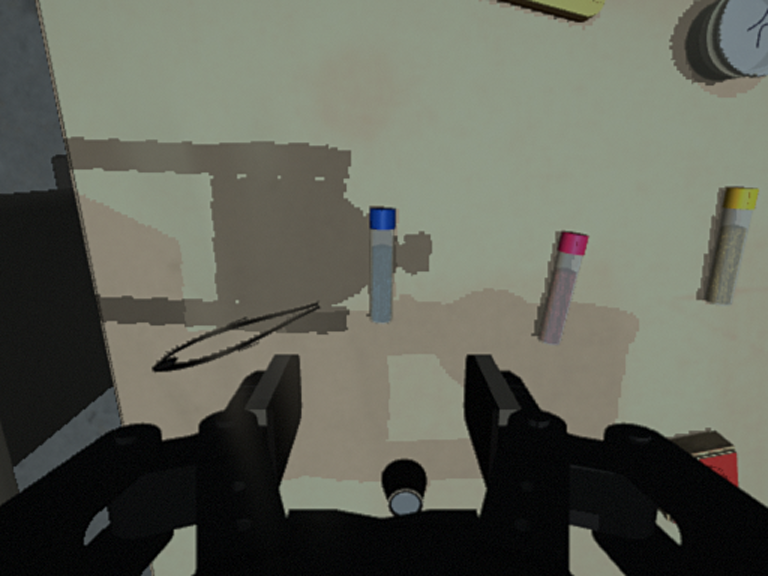

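The picture shows the blue tube at (382,265), almost parallel to the jaws' plane and centred between them at x≈383. The pink tube is at (563,288). I'll compute both.

```bash
cat > tube.py <<'E'
import sys
from h import *
# displayed px ends: cap, bottom at z 8..
a=list(map(float,sys.argv[1:5]));par('wrist');w=rays('wrist',np.array(a).reshape(2,2)/1.5,float(sys.argv[5]) if len(sys.argv)>5 else 10)[:,:2];v=w[0]-w[1]
s=manip.sense();print('mid',w.mean(0).round(1),'len',np.hypot(*v).round(),'ang',np.degrees(np.arctan2(v[1],v[0])).round(1),np.round(s['ee_pos'],1),s['orientation'])
E
python3 tube.py 383 207 381 322; python3 tube.py 575 232 549 343
python3 - <<'E'
from h import *
d=np.load('last.npz');H,S,V=hsv(d['im']);par('wrist')
comp('wrist',255,146,10,(H>105)&(H<125)&(S>130),'bluecap',30);comp('wrist',382,163,10,(H>150)&(H<178)&(S>110),'pinkcap',30)
E
```

```text
mid [459.5  74.6] len 76.0 ang 86.4 [459.3  75.5 192.7] [-2.26943294e+00 -2.16981045e+00  2.07463237e-03]
mid [576.4  53.9] len 76.0 ang 79.8 [459.3  75.5 192.7] [-2.26943294e+00 -2.16981045e+00  2.07463237e-03]
bluecap 221 px [254. 146.] cen [460.8 105.5] rect 460.8 105.5 12 14 87.4
pinkcap 241 px [382. 162.] cen [581.9  84.1] rect 581.9 84.2 13 17 79.2
```

```bash
python3 -m pendant '[{"tx":0,"ty":0,"tz":-3,"roll":0,"jaw":5},{"tx":0,"ty":0,"tz":-7,"roll":0,"jaw":5},{"tx":0,"ty":0,"tz":-11,"roll":0,"jaw":5},{"tx":0,"ty":0,"tz":-14,"roll":0,"jaw":5},{"tx":0,"ty":0,"tz":-15.5,"roll":0,"jaw":5}]' 30
python3 -m pendant '[{"tx":0,"ty":0,"tz":-1,"roll":0,"jaw":5},{"tx":0,"ty":0,"tz":-1.8,"roll":0,"jaw":4.5},{"tx":0,"ty":0,"tz":-2.3,"roll":0,"jaw":4},{"tx":0,"ty":0,"tz":-2.3,"roll":0,"jaw":3},{"tx":0,"ty":0,"tz":-2.3,"roll":0,"jaw":2.5}]' 30
python3 -m pendant '[{"tx":0,"ty":0,"tz":0,"roll":0,"jaw":1},{"tx":0,"ty":0,"tz":0,"roll":0,"jaw":1},{"tx":0,"ty":0,"tz":0,"roll":0,"jaw":1},{"tx":0,"ty":0,"tz":0,"roll":0,"jaw":1},{"tx":0,"ty":0,"tz":0,"roll":0,"jaw":1}]' 30
python3 -m pendant '[{"tx":0,"ty":0,"tz":1,"roll":0,"jaw":1},{"tx":0,"ty":0,"tz":2,"roll":0,"jaw":1},{"tx":0,"ty":0,"tz":3,"roll":0,"jaw":1},{"tx":0,"ty":0,"tz":3,"roll":0,"jaw":1},{"tx":0,"ty":0,"tz":3,"roll":0,"jaw":1}]' 30
```

```text
clock: 10.22
ee_pos: [458.0, 75.4, 35.7]
orientation: [-2.268, -2.169, 0.004]
ft_force: [0.4, 0.1, -0.2]
grip_width: 50.0
clock: 10.63
ee_pos: [460.3, 75.0, 16.0]
orientation: [2.269, 2.171, 0.001]
ft_force: [0.5, 0.1, 0.7]
grip_width: 24.9
clock: 11.05
ee_pos: [460.4, 74.9, 16.3]
orientation: [2.269, 2.171, 0.002]
ft_force: [-1.3, 1.0, 6.0]
grip_width: 14.5
clock: 11.47
ee_pos: [460.0, 74.9, 45.8]
orientation: [2.269, 2.171, 0.002]
ft_force: [-0.3, -1.0, -0.5]
grip_width: 14.8
```

```bash
python3 -m pendant '[{"tx":0,"ty":0.5,"tz":3.5,"roll":0,"jaw":1},{"tx":0,"ty":2,"tz":7,"roll":-2,"jaw":1},{"tx":0.6,"ty":5,"tz":9,"roll":-6,"jaw":1},{"tx":1.2,"ty":8.7,"tz":9.5,"roll":-10,"jaw":1},{"tx":1.9,"ty":12.4,"tz":10,"roll":-13.9,"jaw":1}]'
python3 -m pendant '[{"tx":0.5,"ty":3,"tz":0,"roll":0,"jaw":1},{"tx":1,"ty":6,"tz":0,"roll":0,"jaw":1},{"tx":1.4,"ty":9,"tz":0,"roll":0,"jaw":1},{"tx":1.4,"ty":10.7,"tz":0,"roll":0,"jaw":1},{"tx":1.4,"ty":10.7,"tz":0,"roll":0,"jaw":1}]'
python3 -m pendant '[{"tx":0,"ty":0,"tz":-1,"roll":0,"jaw":1},{"tx":0,"ty":0,"tz":-3,"roll":0,"jaw":1},{"tx":0,"ty":0,"tz":-5,"roll":0,"jaw":1},{"tx":0,"ty":0,"tz":-6,"roll":0,"jaw":1},{"tx":0,"ty":0,"tz":-6,"roll":0,"jaw":1}]'
python3 wl.py wG.png;python3 tube.py 0 0 100 100
```

```text
clock: 11.88
ee_pos: [479.3, 199.9, 146.5]
orientation: [2.52, 1.874, 0.003]
ft_force: [-0.3, -0.3, -1.7]
grip_width: 14.3
clock: 12.3
ee_pos: [492.0, 309.1, 144.2]
orientation: [-2.512, -1.884, 0.0]
ft_force: [0.2, -0.5, 0.4]
grip_width: 14.5
clock: 12.72
ee_pos: [490.4, 303.8, 82.0]
orientation: [-2.516, -1.879, 0.011]
ft_force: [-0.5, 0.1, -0.3]
grip_width: 14.4
12.77 [491.5 304.4  83.7] [-383.46959416  422.83258615  338.6758562 ]
mid [401.5 441. ] len 47.0 ang 116.0 [491.5 304.4  83.7] [-2.51642169 -1.87917315  0.00631426]
```

View pics/wG.png

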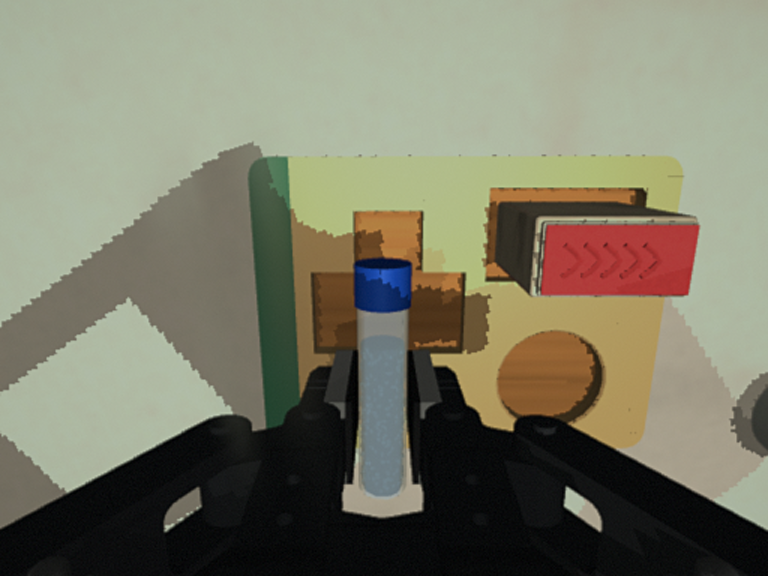

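The tube is over the cross slot, held straight at (383,380). The slot centre is at about column 388, so roughly 2–3 mm right is needed, which agrees with the numbers. I correct and lower.

```bash
python3 -m pendant '[{"tx":0.22,"ty":0.15,"tz":-1,"roll":0,"jaw":1},{"tx":0.22,"ty":0.15,"tz":-3,"roll":0,"jaw":1},{"tx":0.22,"ty":0.15,"tz":-4,"roll":0,"jaw":1},{"tx":0.22,"ty":0.15,"tz":-4.7,"roll":0,"jaw":1},{"tx":0.22,"ty":0.15,"tz":-4.7,"roll":0,"jaw":1}]'
python3 -m pendant '[{"tx":0,"ty":0,"tz":-0.4,"roll":0,"jaw":1},{"tx":0,"ty":0,"tz":-0.8,"roll":0,"jaw":1},{"tx":0,"ty":0,"tz":-1.2,"roll":0,"jaw":1},{"tx":0,"ty":0,"tz":-1.4,"roll":0,"jaw":1},{"tx":0,"ty":0,"tz":-1.4,"roll":0,"jaw":1}]'
```

```text
clock: 13.18
ee_pos: [494.0, 307.0, 37.1]
orientation: [-2.516, -1.881, 0.004]
ft_force: [-0.3, -0.3, -0.0]
grip_width: 14.6
clock: 13.6
ee_pos: [494.6, 307.4, 24.1]
orientation: [-2.516, -1.881, 0.001]
ft_force: [0.9, 0.0, -0.5]
grip_width: 14.7
```

```bash
python3 -m pendant '[{"tx":0,"ty":0,"tz":-0.1,"roll":0,"jaw":1},{"tx":0,"ty":0,"tz":-0.15,"roll":0,"jaw":1},{"tx":0,"ty":0,"tz":-0.15,"roll":0,"jaw":1},{"tx":0,"ty":0,"tz":-0.15,"roll":0,"jaw":1},{"tx":0,"ty":0,"tz":-0.15,"roll":0,"jaw":1.5}]'
python3 -m pendant '[{"tx":0,"ty":0,"tz":0,"roll":0,"jaw":2.8},{"tx":0,"ty":0,"tz":0,"roll":0,"jaw":2.8},{"tx":0,"ty":0,"tz":0,"roll":0,"jaw":2.8},{"tx":0,"ty":0,"tz":1,"roll":0,"jaw":2.8},{"tx":0,"ty":0,"tz":2.5,"roll":0,"jaw":2.8}]'
python3 -m pendant '[{"tx":0,"ty":0,"tz":3,"roll":0,"jaw":4},{"tx":0,"ty":0,"tz":6,"roll":0,"jaw":4},{"tx":0,"ty":-0.5,"tz":9,"roll":0,"jaw":5},{"tx":0,"ty":-2,"tz":12,"roll":0,"jaw":5},{"tx":0,"ty":-4,"tz":15,"roll":0,"jaw":5}]'
python3 -m pendant '[{"tx":0,"ty":0,"tz":0,"roll":0,"jaw":5},{"tx":0,"ty":0,"tz":0,"roll":0,"jaw":5},{"tx":0,"ty":0,"tz":0,"roll":0,"jaw":5},{"tx":0,"ty":0,"tz":0,"roll":0,"jaw":5},{"tx":0,"ty":0,"tz":0,"roll":0,"jaw":5}]'
python3 wl.py wH.png;python3 fitb.py green 522 297 -16.5; python3 tube.py 0 0 100 100
```

```text
clock: 14.02
ee_pos: [494.9, 307.4, 23.1]
orientation: [2.516, 1.881, 0.0]
ft_force: [-1.7, -0.5, 0.3]
grip_width: 14.9
clock: 14.43
ee_pos: [493.6, 306.9, 47.2]
orientation: [-2.515, -1.881, 0.005]
ft_force: [0.7, -0.7, 0.2]
grip_width: 28.2
clock: 14.85
ee_pos: [494.4, 267.9, 200.3]
orientation: [-2.514, -1.884, -0.002]
ft_force: [0.4, -0.1, 0.4]
grip_width: 50.1
clock: 15.27
ee_pos: [493.9, 267.6, 196.5]
orientation: [-2.515, -1.881, 0.004]
ft_force: [0.4, 0.1, -0.3]
grip_width: 50.4
15.32 [494.  267.6 196.5] [-398.04708895  360.54110952  438.0397622 ]
board [522.5 297.  -16.1] err 0.731 maskpx 4979.0
tube 493.7 305.3
narrow 571.0 317.4
loupe 553.3 255.9
mid [343.9 444.5] len 73.0 ang 116.1 [494.  267.6 196.5] [-2.51468963 -1.88134812  0.00399929]
```

View pics/wH.png

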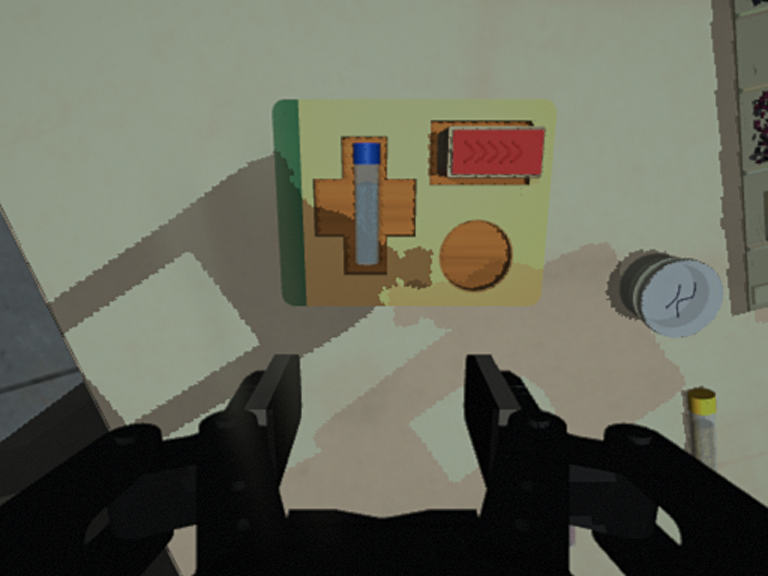

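The blue tube lies in its slot at (367,205) and the stamp stands in its recess. Next is the loupe.

```bash
python3 -m pendant '[{"tx":-0.2,"ty":-3,"tz":0,"roll":0,"jaw":6},{"tx":-0.5,"ty":-7,"tz":0,"roll":0,"jaw":6},{"tx":-0.8,"ty":-11,"tz":0,"roll":0,"jaw":6},{"tx":-1,"ty":-15,"tz":0,"roll":0,"jaw":6},{"tx":-1.3,"ty":-19,"tz":0,"roll":0,"jaw":6}]'
python3 -m pendant '[{"tx":-0.2,"ty":-4,"tz":0,"roll":0,"jaw":6},{"tx":-0.5,"ty":-8,"tz":0,"roll":0,"jaw":6},{"tx":-0.8,"ty":-12,"tz":-1,"roll":0,"jaw":6},{"tx":-1,"ty":-15,"tz":-3,"roll":0,"jaw":6},{"tx":-1.3,"ty":-16.6,"tz":-6,"roll":0,"jaw":6}]'
python3 -m pendant '[{"tx":0,"ty":0,"tz":-1,"roll":0,"jaw":6},{"tx":0,"ty":0,"tz":-1,"roll":0,"jaw":6},{"tx":0,"ty":0,"tz":-1,"roll":0,"jaw":6},{"tx":0,"ty":0,"tz":-1,"roll":0,"jaw":6},{"tx":0,"ty":0,"tz":-1,"roll":0,"jaw":6}]'
python3 wl.py wI.png; python3 tube.py 0 0 100 100
```

```text
clock: 15.73
ee_pos: [481.1, 76.3, 197.1]
orientation: [-2.514, -1.883, 0.002]
ft_force: [0.7, 0.6, -0.1]
grip_width: 60.2
clock: 16.15
ee_pos: [470.6, -92.6, 138.9]
orientation: [2.513, 1.876, 0.003]
ft_force: [0.4, 0.5, -0.3]
grip_width: 59.8
clock: 16.57
ee_pos: [469.8, -87.8, 129.2]
orientation: [2.513, 1.883, 0.002]
ft_force: [0.3, 1.1, 0.2]
grip_width: 60.2
16.62 [469.8 -87.8 129.2] [-476.42196539   42.71438241  279.90520157]
mid [356.2  64.6] len 57.0 ang 116.2 [469.8 -87.8 129.2] [2.51260342e+00 1.88253268e+00 1.94287065e-03]
```

View pics/wI.png

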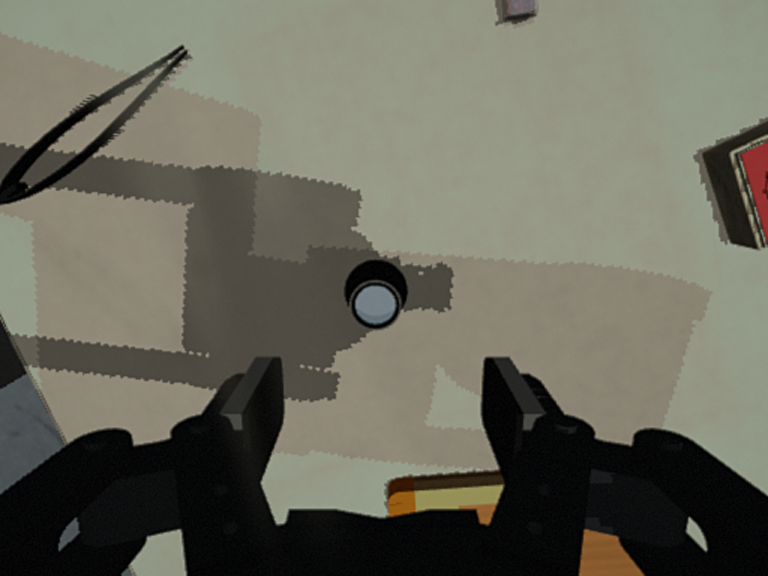

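The loupe is at (376,295), tapering to a ring at (376,305); the square stamp shows at the right edge. I compute its centre.

```bash
python3 - <<'E'
from h import *
par('wrist');d=np.load('last.npz');H,S,V=hsv(d['im'])
m=(V<50)&(np.hypot(*(np.indices(V.shape)-np.array([195,251])[:,None,None]))<40)
comp('wrist',251,192,0,m,'dark@0');comp('wrist',251,192,15,m,'dark@15')
print(rays('wrist',np.array([[376,305.]])/1.5,30).round(1))
E
python3 -m pendant '[{"tx":0,"ty":0,"tz":-2,"roll":0,"jaw":6},{"tx":0,"ty":0,"tz":-4,"roll":0,"jaw":6},{"tx":0,"ty":0,"tz":-6,"roll":0,"jaw":6},{"tx":0,"ty":0,"tz":-6,"roll":0,"jaw":6},{"tx":0,"ty":0,"tz":-6,"roll":0,"jaw":6}]'
```

```text
dark@0 874 px [250. 190.] cen [467.4 -87.2] rect 466.0 -91.2 36 35 28.8
dark@15 874 px [250. 190.] cen [468.6 -83.6] rect 467.3 -87.4 34 33 28.8
[[467.1 -89.5  30. ]]
clock: 17.03
ee_pos: [468.6, -87.9, 68.1]
orientation: [-2.514, -1.882, 0.001]
ft_force: [-0.4, -0.3, 0.7]
grip_width: 60.2
```

```bash
python3 -m pendant '[{"tx":-0.2,"ty":-0.15,"tz":-1,"roll":0,"jaw":6},{"tx":-0.2,"ty":-0.15,"tz":-2.5,"roll":0,"jaw":6},{"tx":-0.2,"ty":-0.15,"tz":-4,"roll":0,"jaw":6},{"tx":-0.2,"ty":-0.15,"tz":-4.8,"roll":0,"jaw":5},{"tx":-0.2,"ty":-0.15,"tz":-4.8,"roll":0,"jaw":4.5}]' 30
python3 -m pendant '[{"tx":0,"ty":0,"tz":0,"roll":0,"jaw":2},{"tx":0,"ty":0,"tz":0,"roll":0,"jaw":2},{"tx":0,"ty":0,"tz":0,"roll":0,"jaw":2},{"tx":0,"ty":0,"tz":0,"roll":0,"jaw":2},{"tx":0,"ty":0,"tz":0,"roll":0,"jaw":2}]' 30
python3 -m pendant '[{"tx":0,"ty":0,"tz":1,"roll":0,"jaw":2},{"tx":0,"ty":0,"tz":3,"roll":0,"jaw":2},{"tx":0,"ty":0,"tz":6,"roll":0,"jaw":2},{"tx":0,"ty":0,"tz":9,"roll":0,"jaw":2},{"tx":0,"ty":0,"tz":9,"roll":0,"jaw":2}]' 30
python3 wl.py wJ.png
```

```text
clock: 17.45
ee_pos: [466.8, -89.9, 19.9]
orientation: [-2.515, -1.881, 0.001]
ft_force: [0.3, 0.3, 0.2]
grip_width: 45.0
clock: 17.87
ee_pos: [467.7, -90.4, 20.9]
orientation: [2.515, 1.88, 0.002]
ft_force: [-0.3, 0.4, 6.3]
grip_width: 33.1
clock: 18.28
ee_pos: [470.0, -91.4, 115.6]
orientation: [2.509, 1.876, 0.007]
ft_force: [1.4, -0.6, 0.2]
grip_width: 33.0
18.33 [469.  -91.  113.4] [-478.3178437    44.40773424  262.7819636 ]
```

```bash
python3 -m pendant '[{"tx":0.8,"ty":3.5,"tz":1,"roll":0,"jaw":2},{"tx":1.6,"ty":7,"tz":2,"roll":0,"jaw":2},{"tx":2.5,"ty":10.5,"tz":3,"roll":0,"jaw":2},{"tx":3.4,"ty":14,"tz":3,"roll":0,"jaw":2},{"tx":4.3,"ty":17.6,"tz":3,"roll":0,"jaw":2}]'
python3 -m pendant '[{"tx":0.8,"ty":3.5,"tz":0,"roll":0,"jaw":2},{"tx":1.6,"ty":7,"tz":0,"roll":0,"jaw":2},{"tx":2.5,"ty":10.5,"tz":0,"roll":0,"jaw":2},{"tx":3.4,"ty":14,"tz":0,"roll":0,"jaw":2},{"tx":4.3,"ty":16.9,"tz":0,"roll":0,"jaw":2}]'
python3 -m pendant '[{"tx":0,"ty":0,"tz":-2,"roll":0,"jaw":2},{"tx":0,"ty":0,"tz":-4,"roll":0,"jaw":2},{"tx":0,"ty":0,"tz":-5,"roll":0,"jaw":2},{"tx":0,"ty":0,"tz":-5,"roll":0,"jaw":2},{"tx":0,"ty":0,"tz":-5,"roll":0,"jaw":2}]'
python3 wl.py wJ.png; python3 tube.py 0 0 100 100;  python3 fitb.py green 522 297 -16.5
```

```text
clock: 18.75
ee_pos: [509.7, 87.3, 139.9]
orientation: [2.517, 1.88, -0.0]
ft_force: [-0.8, -0.2, -0.6]
grip_width: 32.8
clock: 19.17
ee_pos: [551.9, 257.3, 138.7]
orientation: [-2.514, -1.882, 0.003]
ft_force: [-0.6, -0.6, 0.0]
grip_width: 32.8
clock: 19.58
ee_pos: [552.0, 254.4, 89.0]
orientation: [-2.516, -1.88, 0.004]
ft_force: [0.8, 0.5, 0.1]
grip_width: 33.2
19.63 [552.9 254.5  90.2] [-457.19383939  392.74082094  335.33793882]
mid [459.8 393.5] len 49.0 ang 116.0 [552.9 254.5  90.2] [-2.51659444e+00 -1.88036396e+00  3.72564123e-04]
board [522.4 297.5 -16.2] err 1.429 maskpx 7399.0
tube 493.6 305.8
narrow 571.0 317.8
loupe 553.1 256.3
```

View pics/wJ.png

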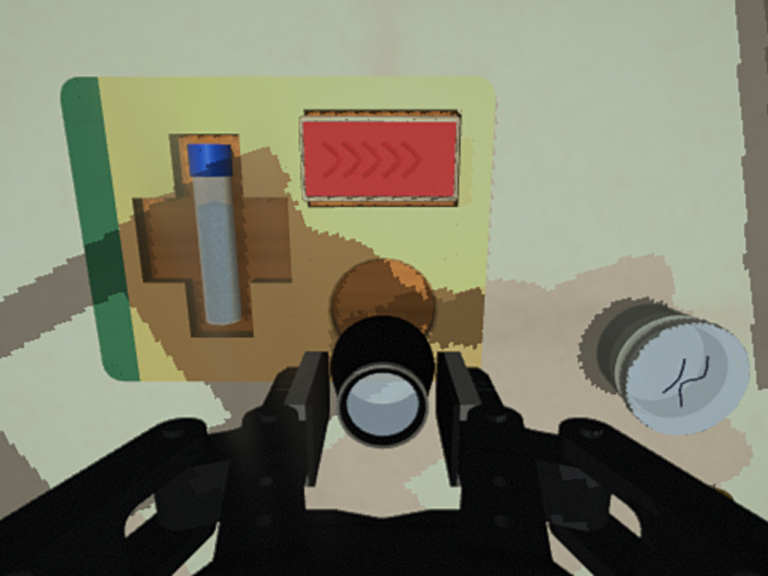

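The loupe hangs upright over its well: loupe (382,345), well (383,305). I shift 1.5 mm and lower.

```bash
python3 -m pendant '[{"tx":0,"ty":0.15,"tz":-1.5,"roll":0,"jaw":2},{"tx":0,"ty":0.15,"tz":-3,"roll":0,"jaw":2},{"tx":0,"ty":0.15,"tz":-4.5,"roll":0,"jaw":2},{"tx":0,"ty":0.15,"tz":-5.3,"roll":0,"jaw":2},{"tx":0,"ty":0.15,"tz":-5.5,"roll":0,"jaw":2}]'
python3 -m pendant '[{"tx":0,"ty":0,"tz":-0.3,"roll":0,"jaw":2},{"tx":0,"ty":0,"tz":-0.6,"roll":0,"jaw":2},{"tx":0,"ty":0,"tz":-0.8,"roll":0,"jaw":2},{"tx":0,"ty":0,"tz":-0.8,"roll":0,"jaw":2},{"tx":0,"ty":0,"tz":-0.8,"roll":0,"jaw":2}]'
```

```text
clock: 20.05
ee_pos: [552.6, 255.9, 34.5]
orientation: [-2.516, -1.88, 0.002]
ft_force: [-0.5, 0.3, -0.1]
grip_width: 33.0
clock: 20.47
ee_pos: [553.0, 256.5, 27.3]
orientation: [2.516, 1.881, 0.001]
ft_force: [0.2, -0.5, -1.4]
grip_width: 32.6
```

```bash
python3 -m pendant '[{"tx":0,"ty":0,"tz":0,"roll":0,"jaw":4.5},{"tx":0,"ty":0,"tz":0,"roll":0,"jaw":5},{"tx":0,"ty":0,"tz":0,"roll":0,"jaw":5},{"tx":0,"ty":0,"tz":1,"roll":0,"jaw":5},{"tx":0,"ty":0,"tz":3,"roll":0,"jaw":5}]'
python3 -m pendant '[{"tx":0,"ty":0,"tz":3.5,"roll":0,"jaw":5},{"tx":0,"ty":0,"tz":7,"roll":0,"jaw":5},{"tx":0,"ty":-1,"tz":10,"roll":2,"jaw":5},{"tx":0,"ty":-3,"tz":13,"roll":4,"jaw":5},{"tx":0,"ty":-6,"tz":14,"roll":6.2,"jaw":5}]'
python3 wl.py wK.png
python3 -m pendant '[{"tx":0.5,"ty":-3.5,"tz":0,"roll":0,"jaw":5},{"tx":1,"ty":-7.4,"tz":0,"roll":0,"jaw":5},{"tx":1.5,"ty":-11,"tz":-1,"roll":0,"jaw":5},{"tx":2.3,"ty":-14.2,"tz":-2,"roll":0,"jaw":5},{"tx":2.3,"ty":-14.2,"tz":-3,"roll":0,"jaw":5}]'
python3 -m pendant '[{"tx":0,"ty":0,"tz":0,"roll":0,"jaw":5},{"tx":0,"ty":0,"tz":0,"roll":0,"jaw":5},{"tx":0,"ty":0,"tz":0,"roll":0,"jaw":5},{"tx":0,"ty":0,"tz":0,"roll":0,"jaw":5},{"tx":0,"ty":0,"tz":0,"roll":0,"jaw":5}]'
python3 wl.py wL.png
python3 - <<'E'
import cv2,numpy as np
a=cv2.imread('pics/wK.png');b=cv2.imread('pics/wL.png');cv2.imwrite('pics/KL.png',np.hstack([cv2.resize(a,(400,300)),cv2.resize(b,(400,300))]))
from h import *
d=np.load('last.npz');H,S,V=hsv(d['im']);par('wrist')
q=proj('wrist',[[581.9,84.1,10]]);print(q)
comp('wrist',*q[0],10,(H>150)&(H<178)&(S>110),'pinkcap',30)
s=manip.sense();print(s['ee_pos'],s['orientation'])
E
```

```text
clock: 20.88
ee_pos: [550.9, 255.9, 55.4]
orientation: [-2.515, -1.88, 0.008]
ft_force: [-0.8, 0.1, 0.0]
grip_width: 49.9
clock: 21.3
ee_pos: [554.8, 198.1, 203.2]
orientation: [2.403, 2.018, 0.013]
ft_force: [1.9, -0.0, 0.4]
grip_width: 50.0
21.35 [555.5 191.9 203.4] [-514.33730572  260.19958554  410.53438746]
clock: 21.77
ee_pos: [577.5, 48.6, 167.5]
orientation: [2.413, 2.006, 0.0]
ft_force: [0.3, -0.3, -0.0]
grip_width: 50.0
clock: 22.18
ee_pos: [575.9, 55.6, 167.7]
orientation: [2.408, 2.016, 0.001]
ft_force: [0.8, -0.1, 0.3]
grip_width: 50.1
22.23 [575.9  55.5 167.6] [-557.90330903  137.20027464  345.5484761 ]
[[254.65930789 149.78606316]]
pinkcap 285 px [253. 150.] cen [580.4  84.5] rect 580.5 84.6 13 16 79.8
[575.93600811  55.47634509 167.61647924] [2.40849402e+00 2.01607866e+00 1.22558799e-03]
```

View pics/KL.png

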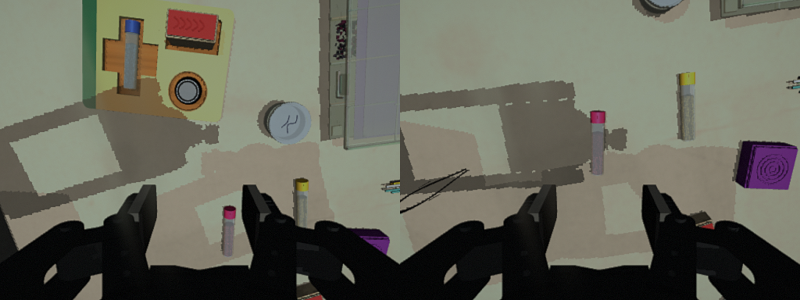

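The left half shows the loupe seated in its well at (188,90). The right half shows the pink tube at (598,142) between the jaws, with cream well clear at (686,105). Picking pink.

```bash
python3 -m pendant '[{"tx":-0.05,"ty":-0.16,"tz":-3,"roll":0,"jaw":5},{"tx":-0.05,"ty":-0.16,"tz":-6,"roll":0,"jaw":5},{"tx":-0.05,"ty":-0.16,"tz":-9,"roll":0,"jaw":5},{"tx":-0.05,"ty":-0.16,"tz":-12,"roll":0,"jaw":5},{"tx":-0.05,"ty":-0.16,"tz":-13,"roll":0,"jaw":5}]' 30
python3 -m pendant '[{"tx":0,"ty":0,"tz":-1,"roll":0,"jaw":5},{"tx":0,"ty":0,"tz":-1.8,"roll":0,"jaw":4.5},{"tx":0,"ty":0,"tz":-2.2,"roll":0,"jaw":4},{"tx":0,"ty":0,"tz":-2.2,"roll":0,"jaw":3},{"tx":0,"ty":0,"tz":-2.2,"roll":0,"jaw":2.5}]' 30
python3 -m pendant '[{"tx":0,"ty":0,"tz":0,"roll":0,"jaw":1},{"tx":0,"ty":0,"tz":0,"roll":0,"jaw":1},{"tx":0,"ty":0,"tz":0,"roll":0,"jaw":1},{"tx":0,"ty":0,"tz":0,"roll":0,"jaw":1},{"tx":0,"ty":0,"tz":0,"roll":0,"jaw":1}]' 30
python3 -m pendant '[{"tx":0,"ty":0,"tz":1,"roll":0,"jaw":1},{"tx":0,"ty":0,"tz":3,"roll":0,"jaw":1},{"tx":0,"ty":0,"tz":6,"roll":0,"jaw":1},{"tx":0,"ty":0,"tz":9,"roll":0,"jaw":1},{"tx":0,"ty":0,"tz":12,"roll":0,"jaw":1}]' 30
```

```text
clock: 22.65
ee_pos: [572.6, 53.7, 33.2]
orientation: [-2.406, -2.013, 0.007]
ft_force: [-0.8, 0.4, -0.6]
grip_width: 50.0
clock: 23.07
ee_pos: [576.1, 52.8, 15.9]
orientation: [2.41, 2.014, 0.002]
ft_force: [0.2, 0.1, -0.2]
grip_width: 24.5
clock: 23.48
ee_pos: [576.3, 52.7, 16.2]
orientation: [2.409, 2.013, 0.003]
ft_force: [-0.5, 1.1, 5.8]
grip_width: 14.9
clock: 23.9
ee_pos: [574.8, 52.8, 136.5]
orientation: [-2.41, -2.014, 0.001]
ft_force: [-0.2, 0.7, 0.1]
grip_width: 14.6
```

```bash
python3 -m pendant '[{"tx":-1,"ty":-3.5,"tz":0,"roll":0,"jaw":1},{"tx":-2,"ty":-7,"tz":0,"roll":0,"jaw":1},{"tx":-3,"ty":-10.5,"tz":0,"roll":-0.5,"jaw":1},{"tx":-4,"ty":-14,"tz":0,"roll":-1,"jaw":1},{"tx":-5,"ty":-17.5,"tz":0,"roll":-1.6,"jaw":1}]'
python3 -m pendant '[{"tx":-1,"ty":-3.5,"tz":0,"roll":0,"jaw":1},{"tx":-2,"ty":-7,"tz":0,"roll":0,"jaw":1},{"tx":-3,"ty":-10.5,"tz":0,"roll":0,"jaw":1},{"tx":-4,"ty":-13,"tz":0,"roll":0,"jaw":1},{"tx":-4.3,"ty":-14.7,"tz":0,"roll":0,"jaw":1}]'
python3 -m pendant '[{"tx":0,"ty":0,"tz":-2,"roll":0,"jaw":1},{"tx":0,"ty":0,"tz":-4,"roll":0,"jaw":1},{"tx":0,"ty":0,"tz":-5,"roll":0,"jaw":1},{"tx":0,"ty":0,"tz":-5,"roll":0,"jaw":1},{"tx":0,"ty":0,"tz":-5,"roll":0,"jaw":1}]'
python3 wl.py wM.png; python3 tube.py 0 0 100 100
```

```text
clock: 24.32
ee_pos: [524.5, -123.5, 135.7]
orientation: [2.438, 1.981, 0.0]
ft_force: [0.2, -0.3, -0.3]
grip_width: 14.5
clock: 24.73
ee_pos: [480.7, -272.0, 135.6]
orientation: [2.44, 1.978, -0.001]
ft_force: [0.2, -0.6, -0.2]
grip_width: 14.9
clock: 25.15
ee_pos: [482.1, -268.8, 85.0]
orientation: [-2.437, -1.98, 0.0]
ft_force: [0.5, -0.5, 0.2]
grip_width: 14.8
25.2 [ 482.7 -269.1   85.7] [-527.52175217 -151.06471914  183.65736002]
mid [ 381.1 -139.7] len 47.0 ang 120.7 [ 482.7 -269.1   85.7] [2.43755862e+00 1.98106408e+00 1.25602745e-04]
```

View pics/wM.png

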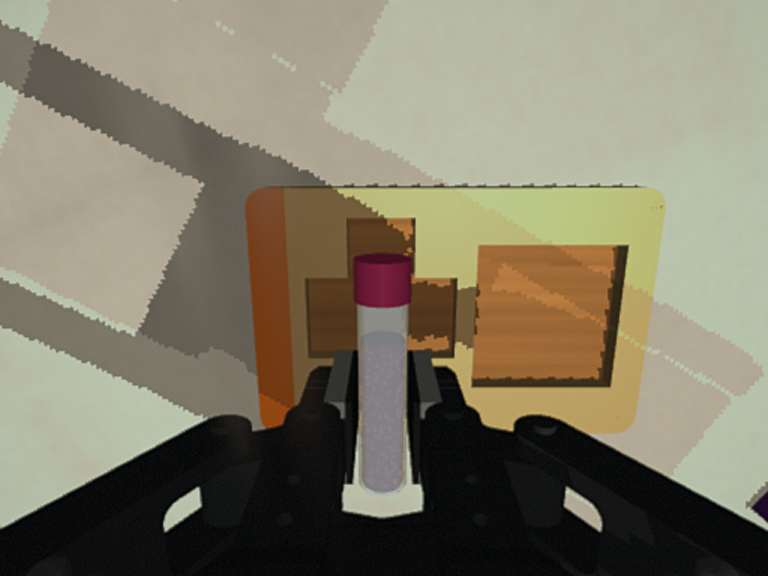

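The tube (383) is aligned with the slot (381). Lowering and releasing.

```bash
python3 -m pendant '[{"tx":0,"ty":0,"tz":-1,"roll":0,"jaw":1},{"tx":0,"ty":0,"tz":-3,"roll":0,"jaw":1},{"tx":0,"ty":0,"tz":-4.5,"roll":0,"jaw":1},{"tx":0,"ty":0,"tz":-5.2,"roll":0,"jaw":1},{"tx":0,"ty":0,"tz":-5.2,"roll":0,"jaw":1}]'
python3 -m pendant '[{"tx":0,"ty":0,"tz":-0.4,"roll":0,"jaw":1},{"tx":0,"ty":0,"tz":-0.8,"roll":0,"jaw":1},{"tx":0,"ty":0,"tz":-1.1,"roll":0,"jaw":1},{"tx":0,"ty":0,"tz":-1.1,"roll":0,"jaw":1},{"tx":0,"ty":0,"tz":-1.1,"roll":0,"jaw":1}]'
```

```text
clock: 25.62
ee_pos: [481.7, -268.3, 31.6]
orientation: [-2.436, -1.98, 0.001]
ft_force: [-0.6, -0.3, -0.4]
grip_width: 14.5
clock: 26.03
ee_pos: [482.4, -269.3, 22.2]
orientation: [2.438, 1.98, 0.0]
ft_force: [0.4, 0.1, -0.8]
grip_width: 14.6
```

```bash
python3 -m pendant '[{"tx":0,"ty":0,"tz":-0.05,"roll":0,"jaw":2.8},{"tx":0,"ty":0,"tz":-0.05,"roll":0,"jaw":2.8},{"tx":0,"ty":0,"tz":0,"roll":0,"jaw":2.8},{"tx":0,"ty":0,"tz":1,"roll":0,"jaw":2.8},{"tx":0,"ty":0,"tz":2.5,"roll":0,"jaw":2.8}]'
python3 -m pendant '[{"tx":0,"ty":0,"tz":3,"roll":0,"jaw":4},{"tx":0,"ty":0,"tz":6,"roll":0,"jaw":5},{"tx":1.5,"ty":1.5,"tz":9,"roll":3,"jaw":7},{"tx":3.5,"ty":3.5,"tz":11,"roll":7,"jaw":8.3},{"tx":6,"ty":6,"tz":13,"roll":12,"jaw":8.3}]'
python3 -m pendant '[{"tx":2.6,"ty":2.4,"tz":0,"roll":5,"jaw":8.3},{"tx":5.4,"ty":5,"tz":0,"roll":9.9,"jaw":8.3},{"tx":8,"ty":7.6,"tz":0,"roll":9.9,"jaw":8.3},{"tx":10.8,"ty":10.2,"tz":0,"roll":9.9,"jaw":8.3},{"tx":13.2,"ty":12.1,"tz":0,"roll":9.9,"jaw":8.3}]'
python3 -m pendant '[{"tx":0,"ty":0,"tz":-2,"roll":0,"jaw":8.3},{"tx":0,"ty":0,"tz":-2,"roll":0,"jaw":8.3},{"tx":0,"ty":0,"tz":-2,"roll":0,"jaw":8.3},{"tx":0,"ty":0,"tz":-2,"roll":0,"jaw":8.3},{"tx":0,"ty":0,"tz":-2,"roll":0,"jaw":8.3}]'
python3 wl.py wN.png
python3 - <<'E'
from h import *
d=np.load('last.npz');H,S,V=hsv(d['im']);par('wrist')
q=proj('wrist',[[674,-88,26]]);print(q)
comp('wrist',*q[0],26,((H<8)|(H>172))&(S>110),'square',100)
s=manip.sense();print(s['ee_pos'],s['orientation'])
E
```

```text
clock: 26.45
ee_pos: [481.4, -268.5, 46.5]
orientation: [-2.436, -1.979, 0.001]
ft_force: [0.6, 0.0, -0.3]
grip_width: 28.0
clock: 26.87
ee_pos: [542.5, -210.0, 180.1]
orientation: [2.216, 2.223, 0.0]
ft_force: [1.0, 0.4, 0.0]
grip_width: 82.5
clock: 27.28
ee_pos: [675.7, -85.5, 178.2]
orientation: [2.016, 2.409, 0.002]
ft_force: [0.7, -1.2, -0.6]
grip_width: 82.7
clock: 27.7
ee_pos: [674.1, -89.3, 158.3]
orientation: [2.019, 2.406, 0.0]
ft_force: [1.0, -0.5, 0.5]
grip_width: 83.1
27.75 [674.2 -89.3 158.3] [-649.34701534 -209.06931921  242.26791497]
[[253.85718559 187.18176306]]
square 3184 px [253. 186.] cen [673.5 -87.1] rect 673.6 -87.6 46 47 9.9
[674.19063486 -89.30449201 158.32677971] [2.01870971e+00 2.40537481e+00 7.42060178e-04]
```

View pics/wN.png

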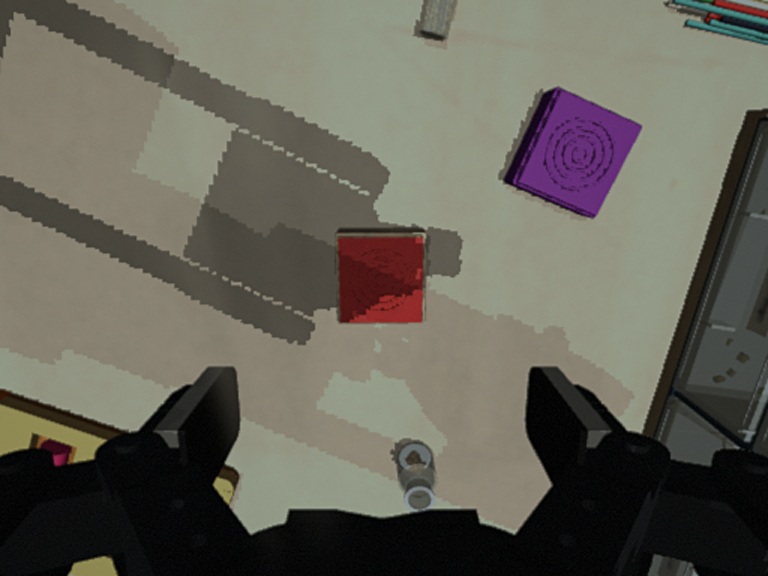

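The red square is at (381,275) between the jaws and aligned. The purple look-alike is at (575,150) and the vial at (417,480), both clear. Picking.

```bash
python3 -m pendant '[{"tx":-0.05,"ty":0.18,"tz":-3,"roll":0,"jaw":8.3},{"tx":-0.05,"ty":0.18,"tz":-6,"roll":0,"jaw":8.3},{"tx":-0.05,"ty":0.18,"tz":-9,"roll":0,"jaw":8.3},{"tx":-0.05,"ty":0.18,"tz":-11.5,"roll":0,"jaw":8.3},{"tx":-0.05,"ty":0.18,"tz":-12,"roll":0,"jaw":8.3}]' 40
python3 -m pendant '[{"tx":0,"ty":0,"tz":-0.6,"roll":0,"jaw":8.3},{"tx":0,"ty":0,"tz":-1.2,"roll":0,"jaw":8.3},{"tx":0,"ty":0,"tz":-1.8,"roll":0,"jaw":8},{"tx":0,"ty":0,"tz":-1.9,"roll":0,"jaw":7},{"tx":0,"ty":0,"tz":-1.9,"roll":0,"jaw":6.5}]' 40
python3 -m pendant '[{"tx":0,"ty":0,"tz":0,"roll":0,"jaw":4},{"tx":0,"ty":0,"tz":0,"roll":0,"jaw":4},{"tx":0,"ty":0,"tz":0,"roll":0,"jaw":4},{"tx":0,"ty":0,"tz":0,"roll":0,"jaw":4},{"tx":0,"ty":0,"tz":0,"roll":0,"jaw":4}]' 40
python3 -m pendant '[{"tx":0,"ty":0,"tz":1,"roll":0,"jaw":4},{"tx":0,"ty":0,"tz":3,"roll":0,"jaw":4},{"tx":0,"ty":0,"tz":6,"roll":0,"jaw":4},{"tx":0,"ty":0,"tz":9,"roll":0,"jaw":4},{"tx":0,"ty":0,"tz":11,"roll":0,"jaw":4}]' 40
```

```text
clock: 28.17
ee_pos: [670.6, -86.5, 32.8]
orientation: [-2.015, -2.401, 0.005]
ft_force: [-1.1, 0.1, -1.0]
grip_width: 82.9
clock: 28.58
ee_pos: [674.2, -86.5, 18.7]
orientation: [2.017, 2.407, 0.001]
ft_force: [-0.5, -0.8, -0.4]
grip_width: 65.3
clock: 29.0
ee_pos: [674.6, -86.6, 19.2]
orientation: [2.016, 2.406, 0.001]
ft_force: [-1.3, 0.3, 5.4]
grip_width: 49.2
clock: 29.42
ee_pos: [674.5, -86.6, 131.3]
orientation: [2.016, 2.406, 0.002]
ft_force: [1.1, -1.1, 0.6]
grip_width: 49.0
```

```bash
python3 -m pendant '[{"tx":-1.9,"ty":-3.2,"tz":0,"roll":-5,"jaw":4},{"tx":-3.8,"ty":-6.4,"tz":0,"roll":-10,"jaw":4},{"tx":-5.7,"ty":-9.6,"tz":0,"roll":-15,"jaw":4},{"tx":-7.6,"ty":-12.8,"tz":0,"roll":-20,"jaw":4},{"tx":-9.5,"ty":-16,"tz":0,"roll":-21.9,"jaw":4}]'
python3 -m pendant '[{"tx":-1.5,"ty":-2.5,"tz":0,"roll":0,"jaw":4},{"tx":-2.75,"ty":-3.65,"tz":0,"roll":0,"jaw":4},{"tx":-2.75,"ty":-3.65,"tz":-2,"roll":0,"jaw":4},{"tx":-2.75,"ty":-3.65,"tz":-4,"roll":0,"jaw":4},{"tx":-2.75,"ty":-3.65,"tz":-5,"roll":0,"jaw":4}]'
python3 -m pendant '[{"tx":0,"ty":0,"tz":0,"roll":0,"jaw":4},{"tx":0,"ty":0,"tz":0,"roll":0,"jaw":4},{"tx":0,"ty":0,"tz":0,"roll":0,"jaw":4},{"tx":0,"ty":0,"tz":0,"roll":0,"jaw":4},{"tx":0,"ty":0,"tz":0,"roll":0,"jaw":4}]'
python3 wl.py wO.png; python3 tube.py 0 0 100 100
```

```text
clock: 29.83
ee_pos: [577.7, -247.3, 128.5]
orientation: [2.442, 1.976, -0.0]
ft_force: [0.4, 0.1, -0.3]
grip_width: 49.3
clock: 30.25
ee_pos: [549.8, -282.7, 76.3]
orientation: [-2.438, -1.977, 0.001]
ft_force: [-0.4, 0.9, -0.3]
grip_width: 49.1
clock: 30.67
ee_pos: [552.1, -283.0, 79.1]
orientation: [2.436, 1.98, 0.001]
ft_force: [0.1, -0.6, -0.5]
grip_width: 49.2
30.72 [ 551.9 -283.    78.9] [-599.12547425 -148.85767109  176.09171757]
mid [ 454.3 -155.8] len 46.0 ang 120.7 [ 551.9 -283.    78.9] [2.43676713e+00 1.98031404e+00 5.68934691e-04]
```

View pics/wO.png

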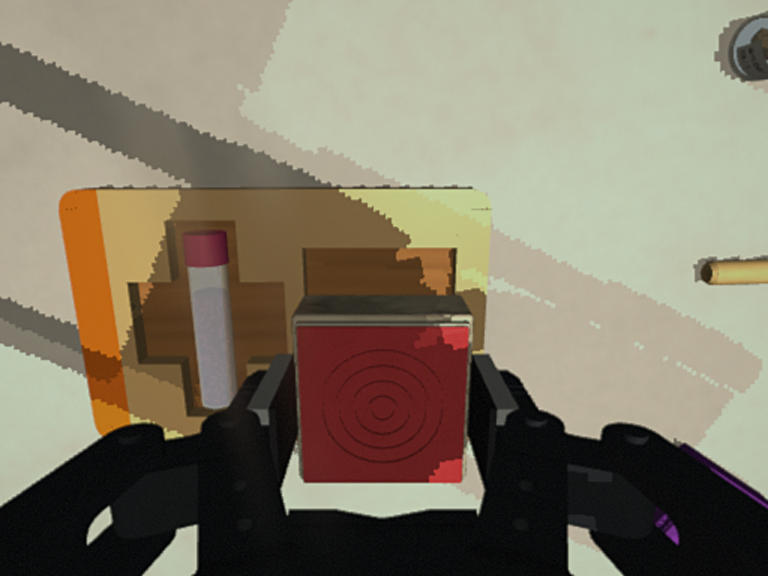

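The stamp (382) is centred over its recess (380) and the pink tube is seated at (210,320). Lowering.

```bash
python3 -m pendant '[{"tx":0,"ty":0,"tz":-1,"roll":0,"jaw":4},{"tx":0,"ty":0,"tz":-2.5,"roll":0,"jaw":4},{"tx":0,"ty":0,"tz":-4,"roll":0,"jaw":4},{"tx":0,"ty":0,"tz":-4.5,"roll":0,"jaw":4},{"tx":0,"ty":0,"tz":-4.5,"roll":0,"jaw":4}]'
python3 -m pendant '[{"tx":0,"ty":0,"tz":-0.3,"roll":0,"jaw":4},{"tx":0,"ty":0,"tz":-0.6,"roll":0,"jaw":4},{"tx":0,"ty":0,"tz":-0.9,"roll":0,"jaw":4},{"tx":0,"ty":0,"tz":-0.9,"roll":0,"jaw":4},{"tx":0,"ty":0,"tz":-0.9,"roll":0,"jaw":4}]'
```

```text
clock: 31.13
ee_pos: [550.1, -282.0, 30.9]
orientation: [-2.436, -1.978, 0.001]
ft_force: [-0.5, 0.7, -0.2]
grip_width: 49.1
clock: 31.55
ee_pos: [551.5, -283.1, 24.3]
orientation: [2.438, 1.98, 0.0]
ft_force: [-0.1, -0.5, -0.0]
grip_width: 49.2
```

Released, lifted, and checked with the wrist camera; then back off.

```bash
python3 -m pendant '[{"tx":0,"ty":0,"tz":0,"roll":0,"jaw":6},{"tx":0,"ty":0,"tz":0,"roll":0,"jaw":6.3},{"tx":0,"ty":0,"tz":0,"roll":0,"jaw":6.3},{"tx":0,"ty":0,"tz":1,"roll":0,"jaw":6.3},{"tx":0,"ty":0,"tz":3,"roll":0,"jaw":6.3}]'
python3 -m pendant '[{"tx":0,"ty":0,"tz":3.5,"roll":0,"jaw":6.3},{"tx":0,"ty":0,"tz":7,"roll":0,"jaw":6.3},{"tx":0,"ty":0,"tz":10.5,"roll":0,"jaw":6.3},{"tx":-2,"ty":-1,"tz":14,"roll":0,"jaw":6.3},{"tx":-4,"ty":-3,"tz":16,"roll":0,"jaw":6.3}]'
python3 -m pendant '[{"tx":-1,"ty":-2,"tz":2,"roll":0,"jaw":6.3},{"tx":-1,"ty":-2,"tz":2,"roll":0,"jaw":6.3},{"tx":-1,"ty":-2,"tz":2,"roll":0,"jaw":6.3},{"tx":-1,"ty":-2,"tz":2,"roll":0,"jaw":6.3},{"tx":-1,"ty":-2,"tz":2,"roll":0,"jaw":6.3}]'
python3 wl.py wP.png
python3 - <<'E'
from h import *
d=np.load('last.npz');H,S,V=hsv(d['im']);par('wrist')
q=proj('wrist',[[552,-283,31],[488,-242,13]]);print(q)
comp('wrist',*q[0],31,((H<8)|(H>172))&(S>110),'square (want 551.8 -283.2 -11.8)',100)
comp('wrist',*q[1],13,(H>150)&(H<178)&(S>110),'pinkcap',30)
im=shot('top')
a=cv2.imread('pics/wP.png');b=cv2.resize(im[125:275,110:370,::-1],(400,230),interpolation=cv2.INTER_CUBIC);o=np.zeros((300,800,3),np.uint8);o[:,:400]=cv2.resize(a,(400,300));o[:230,400:]=b;cv2.imwrite('pics/end.png',o)
E
```

```text
clock: 31.97
ee_pos: [549.7, -281.7, 52.2]
orientation: [-2.435, -1.977, 0.002]
ft_force: [-1.3, -0.8, 0.2]
grip_width: 63.3
clock: 32.38
ee_pos: [512.7, -312.0, 219.3]
orientation: [2.431, 1.981, 0.003]
ft_force: [0.3, -1.6, -0.4]
grip_width: 62.8
clock: 32.8
ee_pos: [501.2, -331.6, 232.7]
orientation: [-2.436, -1.98, -0.0]
ft_force: [0.0, 0.3, -1.4]
grip_width: 63.1
32.85 [ 501.3 -331.5  232.6] [-558.96711229 -245.08195665  312.14448056]
[[294.88041329 115.16485424]
 [223.43013616  87.30603554]]
square (want 551.8 -283.2 -11.8) 2346 px [295. 115.] cen [ 552.1 -283.3] rect 552.1 -283.8 47 46 78.2
pinkcap 208 px [224.  82.] cen [ 490.1 -237.3] rect 489.8 -237.2 11 16 78.2
```

The viewer limit is reached, so I check the rest numerically: bystanders against the first top picture, plus the green kit.

```bash
python3 - <<'E'
from h import *
a=cv2.resize(cv2.imread('pics/top0.png'),(512,384),interpolation=cv2.INTER_AREA).astype(np.float32);b=shot('top')[:,:,::-1].astype(np.float32)
for n,(c,r) in dict(cream=(212,172),pot=(168,177),vial=(310,160),purple=(241,145),oldblue=(212,249)).items():
    A,B=[cv2.cvtColor(x[r-14:r+15,c-20:c+21],cv2.COLOR_BGR2GRAY) for x in (a,b)]
    print(n,'diff',np.abs(A-B).mean().round(1),'shift px',np.round(cv2.phaseCorrelate(A,B,cv2.createHanningWindow(A.shape[::-1],cv2.CV_32F))[0],2))
H,S,V=hsv(b[:,:,::-1].astype(np.uint8))
for n,p,m in(('loupe(553,256)',[553,256,30],V<85),('bluecap(502,336)',[502,336,13],(H>100)&(H<130)&(S>110)),('narrow(571,317.5)',[571,317.5,65],((H<8)|(H>172))&(S>120))):
    comp('top',*proj('top',[p])[0],p[2],m,n)
s=manip.sense();print(s['clock'],s['ee_pos'])
E
```

```text
cream diff 11.4 shift px [ 0.45 -0.07]
pot diff 11.3 shift px [ 0.37 -0.1 ]
vial diff 11.6 shift px [ 0.49 -0.14]
purple diff 10.0 shift px [0.6  0.09]
oldblue diff 18.7 shift px [-1.08 -2.91]
loupe(553,256) 60 px [151. 216.] cen [551.5 245.6] rect 551.5 247.1 22 31 84.2
bluecap(502,336) 18 px [120. 232.] cen [504.3 338.5] rect 504.0 338.6 10 11 64.6
narrow(571,317.5) 119 px [122. 209.] cen [568.5 316.3] rect 568.5 316.3 20 44 71.5
32.95 [ 501.43790196 -331.75688392  232.72117441]
```

The bystanders are unmoved. The loupe's dark-blob figure is 10 mm off in y, though it is partial, so I check that with the scene camera and the networks.

```bash
python3 - <<'E'
from h import *
for cam in('scene','top'):
    shot(cam)
    for n,z in(('loupe',5),('stamp_narrow',5),('stamp_square',5)):
        print(cam,n,[(round(float(d['p']),2),rays(cam,d['position'],z)[0,:2].round(1)) for d in optics.tip_of(cam,n)])
im=shot('scene');H,S,V=hsv(im);q=proj('scene',[[553,256,5],[553,256,35]]);print(q.round())
x0,y0=(q[1]-[16,14]).astype(int);print(V[y0:y0+36:2,x0:x0+34:2])
E
```

```text
scene loupe [(0.49, array([553.3, 255.7]))]
scene stamp_narrow [(0.84, array([577.2, 308.2]))]
scene stamp_square [(0.84, array([763.3,  -2.5])), (0.78, array([ 671.5, -402.4])), (0.67, array([ 544.4, -283.1]))]
top loupe [(0.61, array([550.2, 260.8]))]
top stamp_narrow [(0.62, array([569. , 324.2]))]
top stamp_square [(0.82, array([ 670.1, -407.8])), (0.69, array([760.6,  -6. ])), (0.65, array([ 554.6, -291.6]))]
[[173. 273.]
 [172. 265.]]
[[206 206 206 206 206 207 207 207 207 207 206 206 207 207 206 207 206]
 [206 206 206 206 206 207 207 207 207 207 206 206 206 206 206 207 207]
 [206 206 206 207 206 206 207 207 207 207 207 207 207 208 206 206 207]
 [206 206 206 206 207 206 206 206 207 207 207 207 208 208 207 206 207]
 [206 206 206 206 207 207 207 207 207 207 207 207 207 207 206 207 206]
 [206 206 207 207 207 207 207 205 199 198 206 208 207 207 207 206 206]
 [207 207 207 207 207 208 200  87 100 108  74 202 207 207 207 207 206]
 [207 207 206 207 207 207 102 169 173 174 174 164 195 206 207 207 206]
 [207 207 207 207 207 197  98 173 174 173 167  82 126 147 206 207 207]
 [206 207 207 207 199 111  95 134 164 158  77  19 163 149 190 207 208]
 [207 207 207 207 142 146  17  21  48  31  13  14  12 184 166 207 207]
 [206 207 207 207 119 121  20  17  16  15  17  18  16 174 195 206 207]
 [207 207 207 206 139 125  19  17  17  17  17  17  18 174 204 207 207]
 [207 207 207 207 199 155  28  19  19  21  19  16 105 197 207 207 207]
 [207 206 206 207 206 201 146  50  19  18  54 134 202 207 207 207 207]
 [198 206 206 206 207 206 206 207 184 199 207 207 207 207 207 206 207]
 [192 206 206 207 206 207 207 207 206 207 207 207 207 207 207 207 207]
 [138 205 206 206 206 206 206 207 206 207 207 207 207 207 207 207 207]]
```

Scene view and network agree: the loupe stands centred in its well at the expected height. Handing in.

```bash
python3 -c "
from station import manip
print(manip.finish_job())"
```

```text
the job is handed in; nothing more can be done
None
```

Both kits are made up and the job was handed in at about 33 s. The blue tube, narrow stamp and loupe are in the green-ended board; the pink tube and red square stamp are in the orange-ended board.

**Last checks**

| Item | Check after placing | Result |
|---|---|---|
| Narrow stamp | wrist camera, face centre | about 1 mm from target |
| Square stamp | wrist camera, face centre | about 1 mm from target |
| Pink tube | wrist camera, cap | about 2 mm from expected; seen lying in its slot |
| Blue tube | wrist pictures; top-camera cap | seen lying in its slot; cap about 3 mm from expected |
| Loupe | wrist picture; scene camera | seen concentric in its well; within 2 pixels of expected, at the expected height |
| Cream tube, pot, vial | top camera, first against last picture | shifted at most 0.5 pixel (about 1.5 mm) |

**Disagreements**
- **Loupe:** A colour blob in the top camera put it about 10 mm off in y. That blob covered only part of it, and the scene camera, the networks and the wrist picture put it within about 6 mm of the well centre.
- **Stamps:** The networks' positions were 7 to 11 mm from the measured ones in the scene and top views. I trusted the closer wrist measurements.
- **Last picture:** It could not be viewed because the viewer limit was reached. The square stamp's seating was therefore checked only by numbers.

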